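# Batch brass couplings with a counterweighted tip bucket

## Task

Load the brass couplings one at a time into the blue tip bucket until their weight alone trips it and it dumps them into the tray underneath; stop loading then and leave any couplings you did not need where they lie. Then swing the empty bucket back upright by its counterweight bar, keeping hold of the bar past the balance point and lowering it gently onto its stops, not letting it slam, and let go. Never tip the bucket by hand, and leave the other things on the table alone.

Things in the scene. Friction and masses are not known exactly. Their poses are not given: they have to be found in the camera images.
- rig: fixed red steel stand with catch tray, base 370 x 215 mm. Origin on the table below the hinge; z up, +x is the way the bucket dumps, y parallel to the hinge. Two A-shaped cheeks, 10 mm thick, at y = +-99 mm reach up to 220 mm. Two stop posts 8 mm thick at x = -85, y = +-84 mm reach up to 219 mm under the counterweight arms
- hinge (a point): point on the hinge axis, midway between the cheeks, 205 mm above the table; axes as the rig's. Swinging the empty bucket back from fully tipped takes about 4 to 6 N at the bar; past the balance point the bar runs ahead and must be held back: let go there it slams at over 2 rad/s. Carry it round at about 1 rad/s
- tray (a point): centre of the catch tray's rubber floor, 9 mm above the table, 105 mm from the hinge's foot along the rig's +x; axes as the rig's. Tray 256 x 172 mm inside (x, y); its tops above the table: sides 61 mm, near wall 41 mm, far (+x) wall 116 mm
- tip (a joint): tip angle of the bucket: 0 = upright on its stops, grows as it tips to the rig's +x; 1.6 rad = fully tipped. Over-centre: empty, it falls back to 0 below about 0.8 rad (0.6 to 1.0), else stays tipped. Unknown weights: it trips by itself on the second or third coupling, never on the first, and swings over within about 1 s: after each let go, withdraw upward at once and watch
- bucket: blue sheet-steel bucket. Origin on the hinge axis; upright, its axes are the rig's. In its frame (mm): inside 134 wide (y), floor at z 5 from x = 30 to 86, back wall leaning back from (x 30, z 5) to (x 6, z 55), front slope from (x 86, z 5) up to the pouring lip (x 152, z 47), sides up to z 56 (261 above the table when upright)
- bucket_floor (a point): point on the bucket's inner floor at (75, 0, 5) mm in the bucket's frame: load couplings above it, lying parallel to the hinge. It turns with the bucket
- counterweight: round steel bar with two yellow bands, 32 mm diameter, 150 mm long, parallel to the hinge; also the reset handle. Origin at its centre, at (-85, 0, 30) mm in the bucket's frame: a 90 mm radius about the hinge, 235 mm above the table upright, about 290 mm tipped. Arms 6 mm thick at y = +-78 mm carry its ends; fingers can straddle or pinch it from above; the bar turns freely on its own axis
- coupling1: brass hose coupling lying on the table, 90 mm long, about 300 g: eight-sided middle 40 mm long and 40 mm across flats, round ends 33 mm diameter. Origin at its centre (20 mm above the table as it lies), x along its length. Pick it across the flats of the middle. All four are alike
- coupling2: brass hose coupling lying on the table, 90 mm long, about 300 g: eight-sided middle 40 mm long and 40 mm across flats, round ends 33 mm diameter. Origin at its centre (20 mm above the table as it lies), x along its length. Pick it across the flats of the middle. All four are alike
- coupling3: brass hose coupling lying on the table, 90 mm long, about 300 g: eight-sided middle 40 mm long and 40 mm across flats, round ends 33 mm diameter. Origin at its centre (20 mm above the table as it lies), x along its length. Pick it across the flats of the middle. All four are alike
- coupling4: brass hose coupling lying on the table, 90 mm long, about 300 g: eight-sided middle 40 mm long and 40 mm across flats, round ends 33 mm diameter. Origin at its centre (20 mm above the table as it lies), x along its length. Pick it across the flats of the middle. All four are alike
- tape_measure: bystander: black tape measure 66 x 32 x 62 mm, origin under its centre
- hose_cutter: bystander: hose cutter with green handles, 180 mm long, lying flat, origin under its pivot
- screwdriver: bystander: screwdriver 190 mm long, lying
- tape_roll: bystander: yellow tape roll 90 mm diameter, 24 mm high, origin under its centre
- ferrule_jar: bystander: amber jar 70 mm diameter, 85 mm tall, origin under its centre

How it is judged:
By the outcome, as a careful person would: the job done as asked, in the order asked, and still so for the second after the job is handed in, with the robot touching nothing.
It also fails if it takes over 72 s, if anything falls off the work surface, if the arm or the gripper's body presses on something with over 40 N, if the wrist force passes 120 N, or if a joint passes its speed limit or range.

## Robot

A 7-joint arm with a two-finger parallel gripper is mounted at the origin on the work surface. World frame = base frame: x ahead of the robot, y to its left, z up, the work surface at z = 0. Lengths are in m, angles in rad, forces in N, time in s.
With the tool pointing down it reaches from about 0.425 to 0.925 m from the base axis. Payload 6.8 kg.
Tool frame: the origin (TCP) lies between the finger pads; the fingertips stand 22 mm ahead of it and the grasp point (between the pads) lies 3 mm ahead of it (bot.tip_reach is the distance from the TCP to the fingertips, in m); z points along the fingers, x is the direction in which the jaws open and shut, and the axes are right-handed (so a half turn about z gives the same grasp; the last joint's range is limited). The gripper opens to 85 mm and grips with 20 to 120 N. Pads are 22 mm wide; open, the fingers measure 114 mm over their backs; the gripper's body (76 mm by 85 mm) begins 54 mm behind the grasp point. The pads swing forward as they close: fully open they stand 13 mm farther back than shut.
Start: joints at [-1.438, 0.477, 0.022, 1.555, -0.011, 1.109, -0.083], TCP at [0.161, 0.656, 0.221] pointing down, gripper open.
Joint ranges: [-2.96, 2.96], [-0.34, 2.1], [-1.41, 1.46], [0.24, 2.44], [-1.37, 4.51], [0.17, 1.92], [-2.96, 2.96]. Speed limits (rad/s): [2.39, 2.39, 3.14, 3.14, 3.14, 3.14, 3.14].

## Interface

Orientations are given as a unit quaternion [w, x, y, z].
In Python, from station import bot gives the robot as it stands.
- The arm moves only by the tool step_arm, never from a script. Its argument "targets" is a list of rows, each a list of 5 numbers: the shift along the tool's x, y, z in mm, then the turn about the tool's z in degrees, then the closure, from 0 (fully open) to 1 (shut). In form: [[dx, dy, dz, spin, jaw], ...]. A call has 1 to 20 rows; each row is the pose to reach, as a shift and turn from the pose commanded when the call began, along the tool's axes at that moment; what a row does not reach only later rows make up. A row lasts 1/12 s, in which the tool goes at most 41.7 mm and 7.16 degrees, less where a joint would pass 70% of its speed; a pose out of reach is approached as far as the arm can. A call with a gripper value outside its range is refused whole. The fingers move at their own pace and stop on an object; "newtons" is the grip in N (left out, the last holds). Time passes only in rows, so rows that repeat a pose let the fingers close. It gives the time, the measured TCP pose, the force and the opening at its end, in the units of the state.
- bot.get_obs(): the state, without advancing time (a new reading comes with each control period).
- bot.read_camera(name): name is "scene" or "top"; returns a dict with "frame" (480x640x3 uint8, red, green, blue), "z_map" (480x640 float32, m along the optical axis (not along the pixel's ray), 0 where there is no reading), "fov_y" (degrees; the focal length in pixels is half the picture's height over the tangent of half this angle, whatever the lens; pixels are square), "cx", "cy" (the principal point, pixels), "distortion" ([k1, k2, p1, p2, k3] as OpenCV has them; the pictures are not rectified), "R" (3x3) and "t" (3): a world point X has camera coordinates R X + t. Camera axes: x right, y down, z forward; pixel columns grow to the right and rows downward; lengths in m; the calibration is good to about 2 mm. A picture is of the moment at which its call begins.
- bot.hand_in(): hands the job in, once; it reports no verdict.
The state is a dict: "t": time; "q": joint angles; "joint_vel": joint speeds; "joint_torque": joint torques, N m; "eef_pos": TCP position; "tool_rot": TCP orientation; "contact_force": force on the tool from outside, world axes, zero at the start; "torque": the same for the moment, N m; "gripper_width": opening from 0.0 (shut) to 1.0 (fully open).
Only numpy, scipy, OpenCV 4.12 (cv2) and the standard library are available. Lean on these libraries where they do the work, as an engineer would, in place of code of your own. Each camera call takes 0.05 s, during which the arm holds its last target.

## Working session

There is one attempt and no reset: what is moved stays moved. The work goes in short steps, Python scripts to look and compute and a tool call to move; the robot and the scene stay as the last step left them, time stands still between calls to the robot, and variables do not carry over. Pictures are saved under pics/ and viewed, and the job is handed in when it is done.

Besides the shell and the picture viewer there is one more tool, called after "Call:" as a command line: name --pt "numbers of a row" for each row, then --argument value for the rest. step_arm: Moves the arm, as the interface text tells. Its arguments: {"type":"object","properties":{"targets":{"type":"array"},"newtons":{"type":"number"}},"required":["targets"]}

```bash
ls; mkdir -p pics; cat > h.py <<'E'
import numpy as np, cv2, pickle
from station import bot
def snap(name,tag):
    c=bot.read_camera(name); pickle.dump(c,open(f'pics/{tag}.pkl','wb'))
    cv2.imwrite(f'pics/{tag}.png',c['frame'][:,:,::-1]); return c
def load(tag): return pickle.load(open(f'pics/{tag}.pkl','rb'))
def K(c):
    f=240/np.tan(np.radians(c['fov_y'])/2); return np.array([[f,0,c['cx']],[0,f,c['cy']],[0,0,1.]])
def ray(c,u,v):
    p=cv2.undistortPoints(np.array([[[u,v]]],float),K(c),np.array(c['distortion'],float))[0,0]
    return np.array([p[0],p[1],1.])
def atz(c,u,v,z):
    R=np.array(c['R']);t=np.array(c['t']); d=R.T@ray(c,u,v); o=-R.T@t
    return o+d*(z-o[2])/d[2]
def dep(c,u,v):
    R=np.array(c['R']);t=np.array(c['t']); z=c['z_map'][int(round(v)),int(round(u))]
    return R.T@(ray(c,u,v)*z-t)
def proj(c,X):
    R=np.array(c['R']); r,_=cv2.Rodrigues(R)
    return cv2.projectPoints(np.array(X,float).reshape(-1,1,3),r,np.array(c['t'],float),K(c),np.array(c['distortion'],float))[0].reshape(-1,2)
def cloud(c):
    R=np.array(c['R']);t=np.array(c['t']); v,u=np.mgrid[0:480,0:640]
    p=cv2.undistortPoints(np.stack([u,v],-1).reshape(-1,1,2).astype(float),K(c),np.array(c['distortion'],float)).reshape(480,640,2)
    z=c['z_map'][...,None]; P=np.concatenate([p*z,z],-1)
    return (P-t)@R
def crop(c,tag,u0,v0,u1,v1,s):
    im=c['frame'][v0:v1,u0:u1,::-1]; cv2.imwrite(f'pics/{tag}.png',cv2.resize(im,None,fx=s,fy=s,interpolation=cv2.INTER_CUBIC))
E
python3 - <<'E'
from h import *
for n in('scene','top'):
    c=snap(n,n+'0'); print(n,c['fov_y'],c['cx'],c['cy'],c['distortion'],np.round(-np.array(c['R']).T@c['t'],3))
print(bot.get_obs(),bot.tip_reach)
E
```

```text
pics
scene 45.04690956407828 313.69238381814887 241.02055971040798 [0.03898937 0.         0.         0.         0.        ] [ 1.306 -0.179  1.409]
top 44.06032263837147 319.0477732320493 235.6067304452277 [0.04488527 0.         0.         0.         0.        ] [ 0.375 -0.08   1.62 ]
{'t': 0.1, 'q': array([-1.43812796,  0.47777273,  0.02235927,  1.55632041, -0.01150094,
        1.10933981, -0.08311197]), 'joint_vel': array([ 5.08873692e-04, -1.77984308e-03, -5.07350128e-05, -2.27608910e-03,
       -6.59125425e-04, -1.37765837e-03, -7.94073121e-06]), 'joint_torque': array([ 3.74292140e-03, -5.97761929e+01,  1.61342751e+00, -2.81957138e+01,
        1.28118010e-02,  5.02465366e-03,  3.58754085e-05]), 'eef_pos': array([0.16084329, 0.65498885, 0.2199998 ]), 'tool_rot': array([ 5.78950978e-04,  7.86909965e-01,  6.17067237e-01, -6.30422039e-04]), 'contact_force': array([-0.08279217, -0.88179564, -0.15407857]), 'torque': array([ 0.01126183, -0.0300283 , -0.01241037]), 'gripper_width': 1.0013146553379775} 0.022
```

View pics/scene0.png

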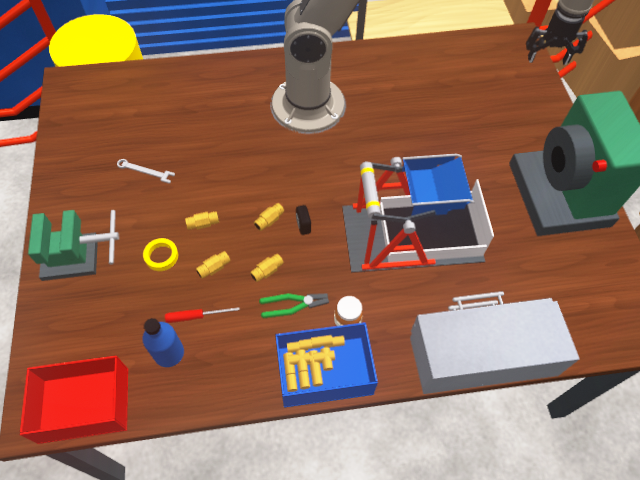

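View pics/top0.png

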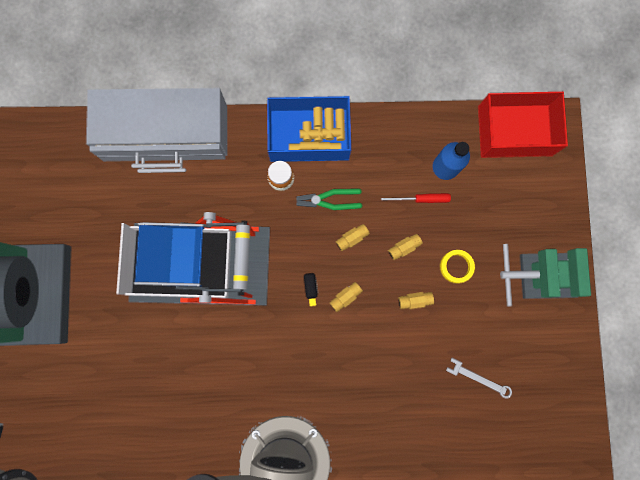

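The overhead view shows four loose couplings at about (352,237), (405,246), (346,297) and (416,300). The rig is at about (195,262) with its bar at (241,257), and its dump direction points left in the image. Next I'll measure these.

```bash
cat >> h.py <<'E'
def yaw_pca(P):
    m=P.mean(0); w,V=np.linalg.eigh(np.cov((P-m).T)); return m,np.degrees(np.arctan2(V[1,1],V[0,1]))%180
def brass(c,uv,r=30,zlo=0.006,zhi=0.06):
    P=cloud(c); f=cv2.cvtColor(c['frame'],cv2.COLOR_RGB2HSV); u,v=uv
    m=np.zeros((480,640),bool); m[v-r:v+r,u-r:u+r]=1
    m&=(f[...,0]>14)&(f[...,0]<28)&(f[...,1]>110)&(f[...,2]>100)&(P[...,2]>zlo)&(P[...,2]<zhi)
    return P[m]
E
python3 - <<'E'
from h import *
c=load('top0'); s=load('scene0')
for n,uv,uw in [('A',(352,237),(267,266)),('B',(405,246),(213,264)),('C',(346,297),(269,216)),('D',(416,300),(202,219))]:
    for cc,x in((c,uv),(s,uw)):
        p=brass(cc,x); 
        if len(p)==0: print(n,'none');continue
        q=p[:,:2]; r=cv2.minAreaRect((q*1000).astype(np.float32))
        m,y=yaw_pca(q); top=p[p[:,2]>0.034] 
        print(n,len(p),'mean',np.round(m,4),'pca yaw',round(y,1),'rect',[np.round(a,1) for a in r],'zmax',p[:,2].max().round(4))
for u,v in [(241,228),(241,257),(241,288)]: print('bar',np.round(dep(c,u,v),4))
P=cloud(c)
# bar: points around
m=np.zeros((480,640),bool); m[215:300,228:256]=1
q=P[m&(P[...,2]>0.242)]; print('bar',len(q),q.mean(0).round(4),yaw_pca(q[:,:2])[1], cv2.minAreaRect((q[:,:2]*1000).astype(np.float32)))
crop(c,'rig_top',100,200,290,320,4); crop(s,'rig_scene',330,130,510,285,4)
E
```

```text
A 453 mean [ 0.5836 -0.1929] pca yaw 121.2 rect [array([ 585.5, -192.8]), array([42.4, 90.3]), np.float64(30.6)] zmax 0.0494
A 453 mean [ 0.59  -0.191] pca yaw 121.4 rect [array([ 586.1, -191.8]), array([43.3, 90.8]), np.float64(30.5)] zmax 0.0452
B 453 mean [ 0.5556 -0.3349] pca yaw 118.6 rect [array([ 556.2, -335.6]), array([39.8, 90. ]), np.float64(28.3)] zmax 0.0498
B 454 mean [ 0.5621 -0.3326] pca yaw 118.5 rect [array([ 557.2, -333.7]), array([43.1, 89.9]), np.float64(26.6)] zmax 0.0454
C 453 mean [ 0.4243 -0.1707] pca yaw 126.9 rect [array([ 423.8, -170.9]), array([40.3, 90.4]), np.float64(37.2)] zmax 0.0478
C 404 mean [ 0.4306 -0.1684] pca yaw 126.9 rect [array([ 425.7, -169.3]), array([43.4, 91.7]), np.float64(34.7)] zmax 0.0454
D 479 mean [ 0.4134 -0.3589] pca yaw 109.3 rect [array([ 426.5, -383.4]), array([ 61.5, 150.2]), np.float64(30.9)] zmax 0.0476
D 444 mean [ 0.4167 -0.3558] pca yaw 99.3 rect [array([ 426.5, -382.3]), array([ 60.6, 148.6]), np.float64(30.6)] zmax 0.0469
bar [0.5812 0.0812 0.2544]
bar [0.5137 0.0818 0.2524]
bar [0.4427 0.083  0.2443]
bar 807 [0.5149 0.0803 0.2726] 8.756976879260947 ((461.046142578125, 45.46913146972656), (282.4391784667969, 112.39175415039062), 33.776058197021484)
```

View pics/rig_top.png

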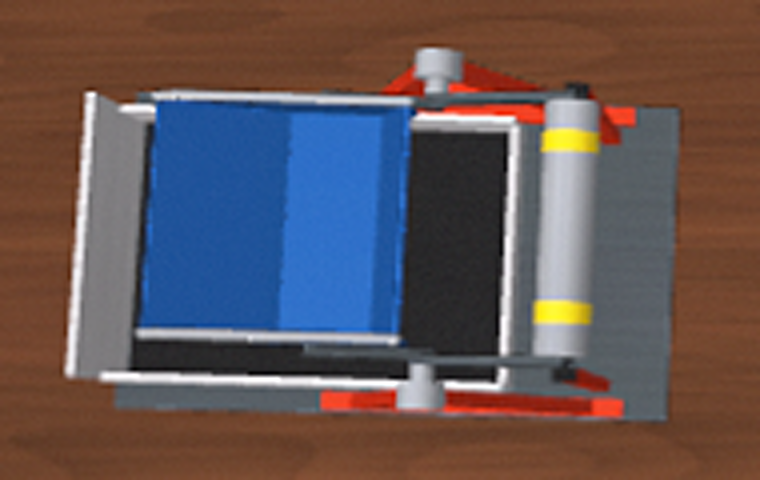

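View pics/rig_scene.png

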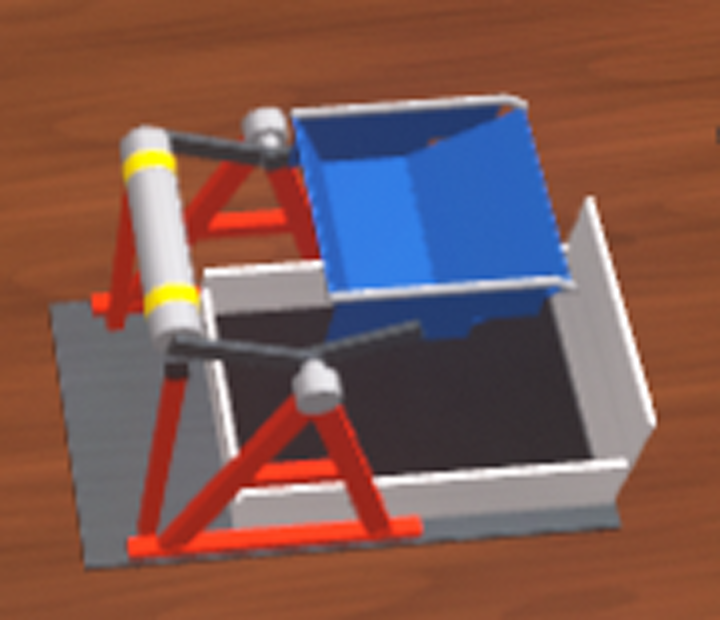

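```bash
cat > fit.py <<'E'
from h import *
from scipy.optimize import least_squares
T=lambda x,y:(x/4+100,y/4+200); S=lambda x,y:(x/4+330,y/4+130)
obs=[('top0',T(573,99),(-85,-75,235)),('top0',T(561,355),(-85,75,235)),('scene0',S(147,137),(-85,-75,235)),('scene0',S(178,332),(-85,75,235)),
('top0',T(411,101),(6,-68,261)),('top0',T(400,342),(6,68,261)),('scene0',S(294,112),(6,-68,261)),('scene0',S(332,297),(6,68,261)),
('top0',T(508,387),(-25,88,41)),('top0',T(518,122),(-25,-88,41)),
('top0',T(90,93),(235,-88,116)),('top0',T(68,376),(235,88,116)),('scene0',S(653,424),(235,88,116)),('scene0',S(590,198),(235,-88,116))]
def w(p,X):
    X=np.array(X)/1000.;c,s=np.cos(p[2]),np.sin(p[2]); return np.array([p[0]+c*X[0]-s*X[1],p[1]+s*X[0]+c*X[1],X[2]])
C={t:load(t) for t in('top0','scene0')}
def res(p): return np.concatenate([proj(C[t],w(p,X))[0]-np.array(uv) for t,uv,X in obs])
if __name__=='__main__':
    r=least_squares(res,[0.51,0.17,1.57],loss='soft_l1',x_scale=[.1,.1,.1])
    print(r.x,np.degrees(r.x[2])); print(r.fun.reshape(-1,2).round(1))
    for n,X in [('bar',(-85,0,235)),('floor',(75,0,210)),('hinge',(0,0,205))]: print(n,w(r.x,X).round(4))
    for t in C:
        im=C[t]['frame'][:,:,::-1].copy()
        for X in [(-85,-75,235),(-85,75,235),(6,-67,260),(6,67,260),(30,67,210),(86,67,210),(30,-67,210),(86,-67,210),(152,67,252),(152,-67,252),(-85,84,219),(0,99,205),(0,-99,205),(75,0,210)]:
            u=proj(C[t],w(r.x,X))[0]; cv2.circle(im,tuple(np.round(u*16).astype(int).tolist()),16,(0,255,0),-1,shift=4)
        b=(100,200,290,320) if t=='top0' else (330,130,510,285)
        cv2.imwrite(f'pics/fit_{t}.png',cv2.resize(im[b[1]:b[3],b[0]:b[2]],None,fx=4,fy=4))
E
python3 fit.py
```

```text
[0.51964492 0.16638482 1.51733241] 86.93674317575675
[[  0.3   0.7]
 [  0.2   0.6]
 [  6.2  50.5]
 [ -9.8 -48.2]
 [ -0.1   0.2]
 [ -0.9  -1. ]
 [  8.1  45.7]
 [-10.7 -46.1]
 [ -0.8   0.1]
 [  0.2   0.4]
 [  0.5   0.1]
 [  0.6  -1.2]
 [-16.9 -56.3]
 [ 14.3  55.4]]
bar [0.5151 0.0815 0.235 ]
floor [0.5237 0.2413 0.21  ]
hinge [0.5196 0.1664 0.205 ]
```

```bash
python3 - <<'E'
import cv2,numpy as np
a=cv2.imread('pics/fit_top0.png');b=cv2.imread('pics/fit_scene0.png')
cv2.imwrite('pics/fit_both.png',np.vstack([cv2.resize(a,None,fx=.6,fy=.6)[:, :432],cv2.resize(b,None,fx=.6,fy=.6)[:,:432]]))
E
```

```text
(no output)
```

View pics/fit_top0.png

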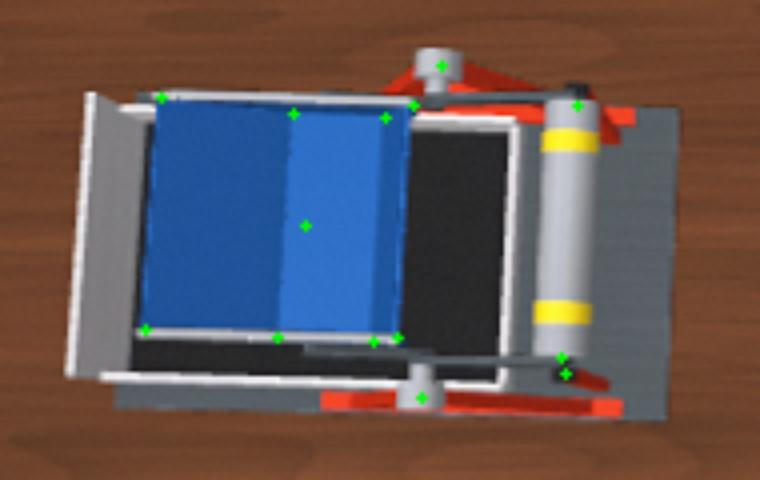

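View pics/fit_scene0.png

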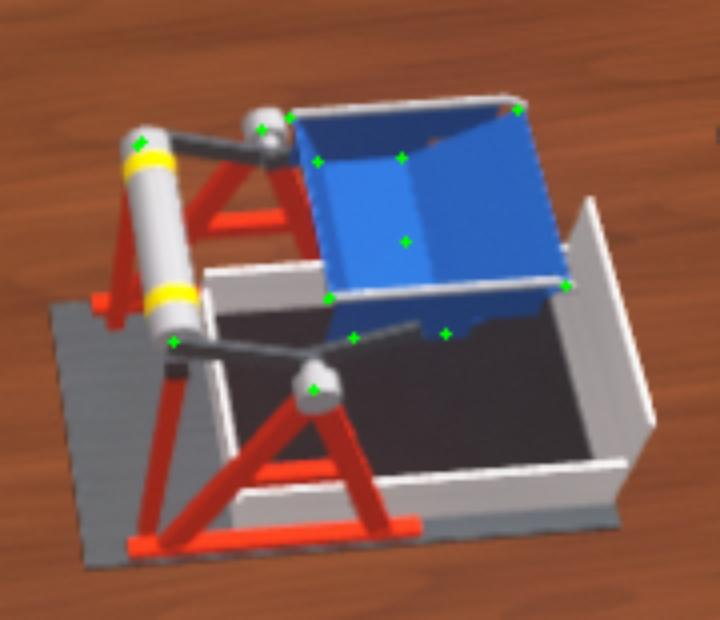

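```bash
sed -i "s/^C={t/obs=[(t,uv,(X[0],-X[1],X[2])) if t=='scene0' else (t,uv,X) for t,uv,X in obs]\nC={t/" fit.py; python3 fit.py
python3 - <<'E'
from h import *
s=load('scene0');c=load('top0')
crop(c,'coup_top',325,220,445,320,6)
crop(s,'coup_sc',180,195,300,285,6)
E
```

```text
[0.52002523 0.16788491 1.51887726] 87.02525646645104
[[-0.4  0.5]
 [-0.4  0.4]
 [-1.4  0.6]
 [-0.9  1.9]
 [-0.8  0.1]
 [-1.5 -1.2]
 [-0.6  0.2]
 [-0.7 -0.5]
 [-1.3 -0.1]
 [-0.4  0.2]
 [-0.1  0.1]
 [ 0.  -1.2]
 [-0.8 -1.2]
 [-0.6  0.1]]
bar [0.5156 0.083  0.235 ]
floor [0.5239 0.2428 0.21  ]
hinge [0.52   0.1679 0.205 ]
```

View pics/coup_top.png

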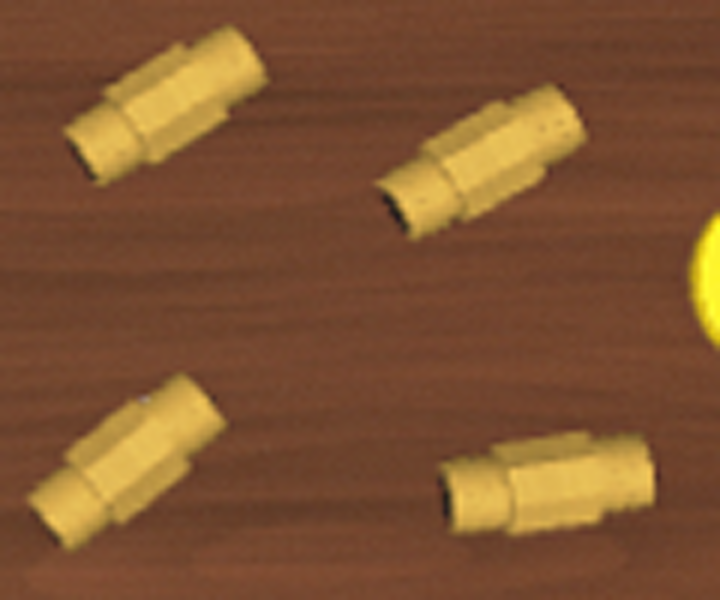

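View pics/coup_sc.png

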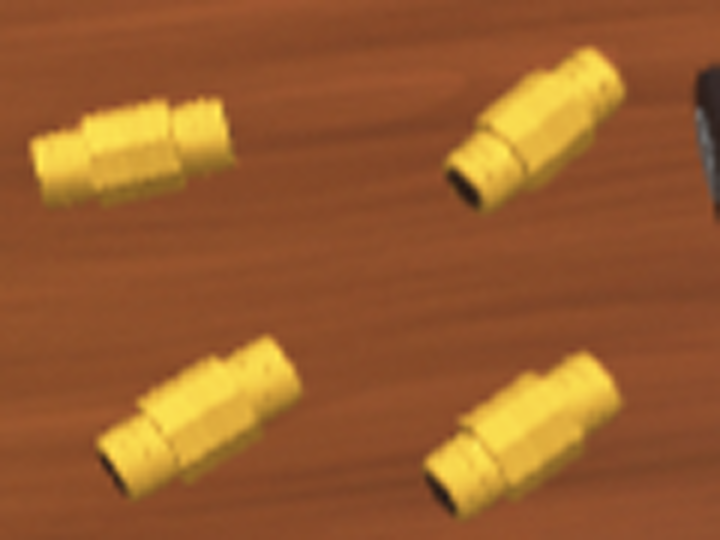

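```bash
cat >> h.py <<'E'
from scipy.spatial.transform import Rotation as Ro
RIG=np.array([0.5200,0.1679,np.radians(87.0)])
def rig(x,y,z):
    c,s=np.cos(RIG[2]),np.sin(RIG[2]); return np.array([RIG[0]+c*x-s*y,RIG[1]+s*x+c*y,z])
def rel(P,yaw=None,o=None):
    o=o or bot.get_obs(); w,x,y,z=o['tool_rot']; R=Ro.from_quat([x,y,z,w]).as_matrix()
    d=R.T@(np.array(P)-o['eef_pos'])*1000; y0=np.degrees(np.arctan2(R[1,0],R[0,0]))
    sp=0 if yaw is None else -((yaw-y0+90)%180-90)
    print('d',d.round(1),'spin',round(sp,1),'| at',o['eef_pos'].round(4),'yaw',round(y0,1),'t',round(o['t'],2),'F',np.round(o['contact_force'],1),'w',round(o['gripper_width']*85,1))
E
python3 - <<'E'
from h import *
s=load('scene0');c=load('top0')
for cc,x in((c,(416,300)),(s,(202,219))):
    p=brass(cc,x,20,0.01); print(cv2.minAreaRect((p[:,:2]*1000).astype(np.float32)),yaw_pca(p[:,:2]))
for P,yw in [((0.52,0.25,0.36),None),((0.5858,-0.1923,0.15),31),((0.5858,-0.1923,0.03),31)]: rel(P,yw)
E
```

```text
((411.7773742675781, -357.5238037109375), (39.62847900390625, 89.27845001220703), 6.752255916595459) (array([ 0.41159606, -0.35689898]), np.float64(97.81639990788766))
((411.71826171875, -356.78009033203125), (41.82835006713867, 90.40510559082031), 7.71109676361084) (array([ 0.41651529, -0.35568286]), np.float64(97.94550639872466))
d [-307.9  445.4 -139.4] spin 0 | at [0.1608 0.655  0.22  ] yaw 76.2 t 0.1 F [-0.1 -0.9 -0.2] w 85.1
d [-721.4  614.7   71.3] spin 45.2 | at [0.1608 0.655  0.22  ] yaw 76.2 t 0.1 F [-0.1 -0.9 -0.2] w 85.1
d [-721.2  614.7  191.3] spin 45.2 | at [0.1608 0.655  0.22  ] yaw 76.2 t 0.1 F [-0.1 -0.9 -0.2] w 85.1
```

Call:
step_arm --pt "0 0 -40 0 0" --pt "-20 30 -80 0 0" --pt "-45 65 -120 0 0" --pt "-73 106 -140 0 0" --pt "-99 143 -140 0 0" --pt "-125 180 -140 0 0" --pt "-151 217 -140 0 0" --pt "-177 254 -140 0 0" --pt "-203 291 -140 0 0" --pt "-229 328 -140 0 0" --pt "-255 365 -140 0 0" --pt "-281 402 -140 0 0" --pt "-308 445 -140 0 0" --pt "-350 462 -140 6 0" --pt "-390 479 -140 12 0" --pt "-430 496 -140 18 0" --pt "-470 512 -140 24 0" --pt "-510 529 -140 30 0" --pt "-550 545 -140 36 0" --pt "-590 560 -100 42 0"

```text
t: 1.77
eef_pos: [0.5523, 0.0262, 0.3496]
tool_rot: [0.0, 0.957, 0.291, 0.002]
contact_force: [1.0, 0.3, 0.5]
gripper_width: 0.997
```

```bash
python3 - <<'E'
from h import *
for z in(0.12,0.032): rel((0.5858,-0.1923,z),31)
E
```

```text
d [-94.8 199.8 229.6] spin 2.9 | at [0.5523 0.0262 0.3496] yaw 33.9 t 1.77 F [1.  0.3 0.5] w 84.8
d [-95.2 199.6 317.6] spin 2.9 | at [0.5523 0.0262 0.3496] yaw 33.9 t 1.77 F [1.  0.3 0.5] w 84.8
```

Call:
step_arm --pt "-20 40 0 0 0" --pt "-40 80 10 0 0" --pt "-50 100 40 0 0" --pt "-50 100 80 0 0" --pt "-50 100 80 0 0" --pt "-50 100 80 0 0" --pt "-50 100 80 0 0"

```text
t: 2.35
eef_pos: [0.5668, -0.0812, 0.269]
tool_rot: [0.0, 0.956, 0.295, 0.001]
contact_force: [-0.0, 0.1, 0.2]
gripper_width: 1.0
```

```bash
python3 - <<'E'
from h import *
for z in(0.12,0.032): rel((0.5858,-0.1923,z),31)
E
```

```text
d [-47.  102.5 149. ] spin 3.3 | at [ 0.5668 -0.0812  0.269 ] yaw 34.3 t 2.35 F [-0.   0.1  0.2] w 85.0
d [-47.1 102.5 237. ] spin 3.3 | at [ 0.5668 -0.0812  0.269 ] yaw 34.3 t 2.35 F [-0.   0.1  0.2] w 85.0
```

Call:
step_arm --pt "-20 40 30 3 0" --pt "-40 80 65 3 0" --pt "-47 102 105 3 0" --pt "-47 102 145 3 0" --pt "-47 102 170 3 0" --pt "-47 102 195 3 0" --pt "-47 102 195 3 0" --pt "-47 102 195 3 0"

```text
t: 3.02
eef_pos: [0.5855, -0.1917, 0.0735]
tool_rot: [-0.0, 0.963, 0.27, -0.0]
contact_force: [0.2, -0.1, 0.6]
gripper_width: 1.001
```

```bash
python3 - <<'E'
from h import *
rel((0.5858,-0.1923,0.032),31)
c=snap('scene','a1'); crop(c,'a1c',200,180,340,290,5)
E
```

```text
d [-0.   0.7 41.5] spin 0.3 | at [ 0.5855 -0.1917  0.0735] yaw 31.3 t 3.02 F [ 0.2 -0.1  0.6] w 85.0
```

View pics/a1c.png

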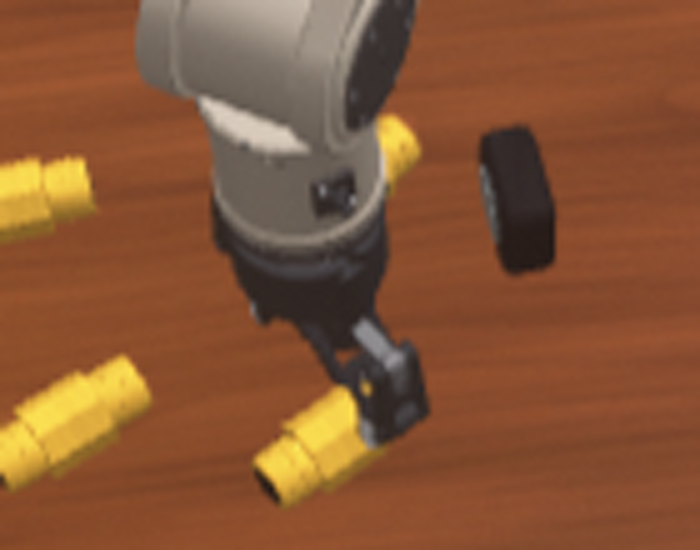

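The gripper is directly over coupling A at crop (330,440), with the jaws across its axis. I'll descend and grip.

Call:
step_arm --pt "0 0 25 0 0" --pt "0 1 41 0 0" --pt "0 1 41 0 0" --pt "0 1 41 0 0.4" --pt "0 1 41 0 0.7" --pt "0 1 41 0 0.7" --pt "0 1 41 0 0.7" --pt "0 1 41 0 0.7" --newtons 60

```text
t: 3.73
eef_pos: [0.5856, -0.1938, 0.0328]
tool_rot: [0.0, 0.963, 0.269, 0.001]
contact_force: [0.0, 0.5, -0.2]
gripper_width: 0.305
```

```bash
python3 - <<'E'
from h import *
rel((0.5858,-0.1923,0.032),31)
c=snap('scene','a2'); crop(c,'a2c',200,180,340,290,5)
E
```

```text
d [ 0.9 -1.2  0.8] spin 0.2 | at [ 0.5856 -0.1938  0.0328] yaw 31.2 t 3.73 F [ 0.   0.5 -0.2] w 25.9
```

View pics/a2c.png

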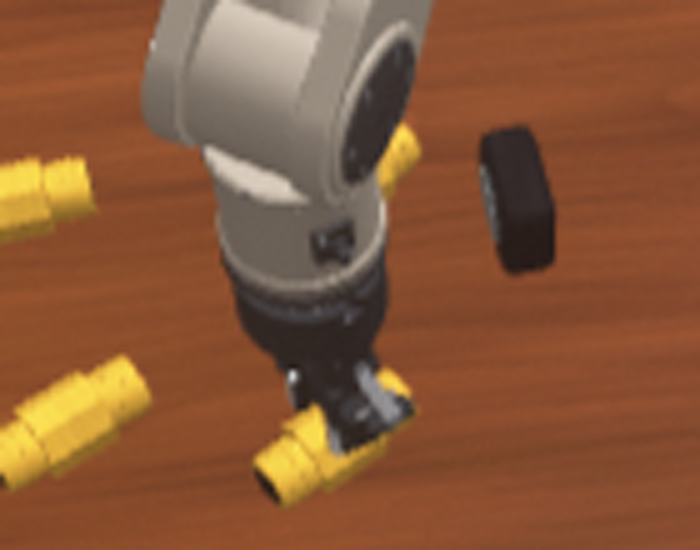

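Call:
step_arm --pt "0 0 0 0 1" --pt "0 0 0 0 1" --pt "0 0 0 0 1" --pt "0 0 0 0 1" --newtons 60

```text
t: 4.12
eef_pos: [0.5849, -0.1937, 0.0317]
tool_rot: [-0.0, 0.963, 0.269, -0.0]
contact_force: [0.5, -0.5, -0.2]
gripper_width: 0.002
```

```bash
python3 - <<'E'
from h import *
rel((0.5858,-0.1923,0.032),31)
c=snap('scene','a3'); crop(c,'a3c',230,220,320,290,8)
E
```

```text
d [ 1.5 -0.8 -0.3] spin 0.2 | at [ 0.5849 -0.1937  0.0317] yaw 31.2 t 4.12 F [ 0.5 -0.5 -0.2] w 0.2
```

View pics/a3c.png

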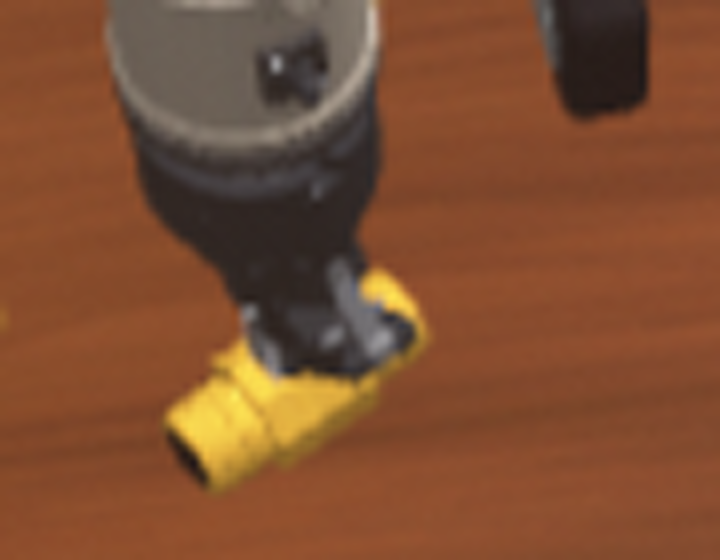

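```bash
python3 - <<'E'
from h import *
c=load('a3')
for z in (0.01,0.032,0.05,0.07,0.09): 
    u=proj(c,(0.5849,-0.1937,z))[0]; print(z,u,((u-[230,220])*8).round())
P=cloud(c)
for u,v in [(330,340),(300,340),(360,340),(320,360),(250,200),(300,400),(280,300),(310,300)]:
    print((u,v),P[int(220+v/8),int(230+u/8)].round(3))
print(bot.get_obs()['q'])
t=snap('top','a3t'); crop(t,'a3tc',310,200,400,270,8)
E
```

```text
0.01 [266.08103976 269.2657715 ] [289. 394.]
0.032 [265.56624335 265.5279623 ] [285. 364.]
0.05 [265.13539327 262.40061763] [281. 339.]
0.07 [264.64612333 258.85027987] [277. 311.]
0.09 [264.14536852 255.21775882] [273. 282.]
(330, 340) [ 0.626 -0.178  0.126]
(300, 340) [ 0.608 -0.188  0.095]
(360, 340) [ 0.631 -0.168  0.133]
(320, 360) [ 0.626 -0.182  0.111]
(250, 200) [ 0.621 -0.197  0.209]
(300, 400) [ 0.6   -0.191  0.034]
(280, 300) [ 0.61  -0.192  0.126]
(310, 300) [ 0.622 -0.184  0.146]
[-0.1178008   0.65932018  0.4630748   1.86042022 -0.42716063  0.72143562
  1.1320078 ]
```

View pics/a3tc.png

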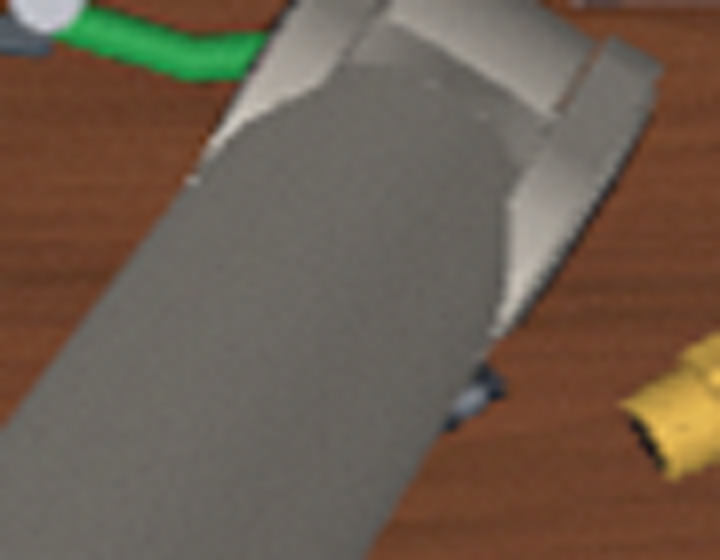

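```bash
python3 - <<'E'
from h import *
c=load('a1')
for z in (0.05,0.065,0.08,0.1): 
    u=proj(c,(0.628,-0.166,z))[0]; print(z,((u-[200,180])*5).round())
c=load('a3'); d=np.array([.855,.52,0])*0.014
for z in (0.01,0.03,0.05,0.07):
    u=proj(c,np.array((0.5849,-0.1937,z))+d)[0]; print(z,((u-[230,220])*8).round())
E
```

```text
0.05 [387. 478.]
0.065 [385. 465.]
0.08 [384. 452.]
0.1 [382. 434.]
0.01 [314. 423.]
0.03 [310. 396.]
0.05 [307. 368.]
0.07 [303. 340.]
```

```bash
python3 - <<'E'
from h import *
for t in ('a1','a3'):
    c=load(t);P=cloud(c);f=c['frame'].astype(int)
    m=np.zeros((480,640),bool); m[235:275,245:290]=1
    brass_=(f[...,0]-f[...,2]>60); wood=(f[...,0]-f[...,2]>25)
    g=m&~wood
    vs,us=np.nonzero(g)
    for v in range(245,275,2):
        r=P[v][g[v]]; 
        if len(r): print(t,v,us[vs==v].min(),us[vs==v].max(),'z',np.median(r[:,2]).round(3),'x',np.median(r[:,0]).round(3),'y',np.median(r[:,1]).round(3))
E
```

```text
a1 245 260 276 z 0.193 x 0.616 y -0.181
a1 247 261 277 z 0.193 x 0.621 y -0.179
a1 249 263 282 z 0.195 x 0.629 y -0.169
a1 251 264 282 z 0.195 x 0.635 y -0.166
a1 253 265 283 z 0.189 x 0.639 y -0.169
a1 255 267 283 z 0.185 x 0.642 y -0.167
a1 257 270 284 z 0.176 x 0.643 y -0.159
a1 259 272 284 z 0.171 x 0.644 y -0.16
a1 261 272 284 z 0.161 x 0.645 y -0.161
a1 263 272 284 z 0.15 x 0.645 y -0.162
a1 265 272 281 z 0.152 x 0.651 y -0.166
a1 267 273 277 z 0.112 x 0.634 y -0.17
a3 245 249 275 z 0.203 x 0.619 y -0.195
a3 247 251 274 z 0.195 x 0.619 y -0.194
a3 249 253 273 z 0.187 x 0.621 y -0.194
a3 251 255 274 z 0.176 x 0.62 y -0.191
a3 253 258 275 z 0.158 x 0.618 y -0.187
a3 255 259 274 z 0.146 x 0.616 y -0.187
a3 257 260 274 z 0.139 x 0.62 y -0.187
a3 259 261 279 z 0.115 x 0.609 y -0.18
a3 261 261 281 z 0.101 x 0.608 y -0.178
a3 263 262 280 z 0.127 x 0.63 y -0.179
a3 265 263 276 z 0.11 x 0.626 y -0.183
```

Call:
step_arm --pt "0 0 0 0 0" --pt "0 0 0 0 0" --pt "0 0 0 0 0" --pt "0 0 0 0 0" --pt "0 0 5 0 0" --pt "0 0 10 0 0" --pt "0 0 10 0 0" --pt "0 0 10 0 0"

```text
t: 4.88
eef_pos: [0.5845, -0.1936, 0.0211]
tool_rot: [-0.0, 0.963, 0.269, -0.001]
contact_force: [-0.4, -0.3, 0.4]
gripper_width: 0.999
```

```bash
python3 - <<'E'
from h import *
rel((0.5858,-0.1923,0.032),31)
c=snap('scene','a4'); crop(c,'a4c',230,210,320,290,8)
P=cloud(c)
for u,v in [(304,215),(304,208),(300,230),(170,255),(250,240)]: print((u,v),c['frame'][v,u],P[v,u].round(3))
E
```

```text
d [  1.8  -0.4 -10.9] spin 0.2 | at [ 0.5845 -0.1936  0.0211] yaw 31.2 t 4.88 F [-0.4 -0.3  0.4] w 84.9
(304, 215) [52 41 41] [ 0.459 -0.073  0.062]
(304, 208) [52 42 41] [ 0.437 -0.07   0.063]
(300, 230) [47 33 27] [ 0.484 -0.088  0.026]
(170, 255) [161 105  39] [ 0.498 -0.451 -0.002]
(250, 240) [60 51 48] [ 0.617 -0.221  0.231]
```

View pics/a4c.png

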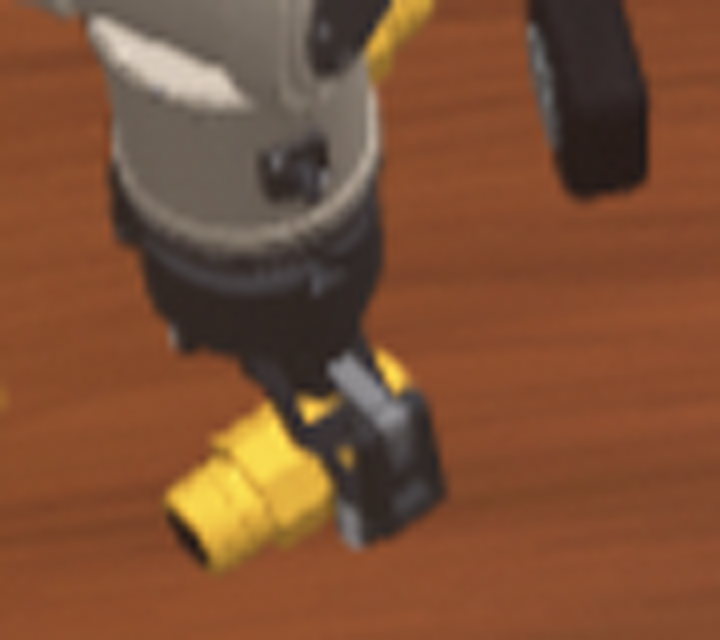

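```bash
python3 - <<'E'
from h import *
c=load('a4'); im=cv2.resize(c['frame'][210:290,230:320,::-1],None,fx=8,fy=8,interpolation=cv2.INTER_CUBIC)
p=np.array([0.5845,-0.1936,0]); j=np.array([.855,.52,0]);k=np.array([-.52,.855,0])
# rotation of jaw
for z,col in((0.012,(0,255,0)),(0.035,(255,0,255)),(0.05,(255,255,0))):
    for a in(.0425,.057):
        q=np.array([p+j*a+k*b+[0,0,z] for b in(-.011,.011)])
        u=((proj(c,q)-[230,210])*8+4).astype(int); cv2.line(im,tuple(u[0].tolist()),tuple(u[1].tolist()),col,1)
# coupling A model
A=np.array([0.5858,-0.1923,0]); d=np.array([np.cos(np.radians(121)),np.sin(np.radians(121)),0])
q=np.array([A+d*s+[0,0,.02] for s in(-.045,-.02,.02,.045)]); u=((proj(c,q)-[230,210])*8+4).astype(int)
for x in u: cv2.circle(im,tuple(x.tolist()),4,(0,0,255),-1)
cv2.imwrite('pics/a4d.png',im)
E
```

```text
(no output)
```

View pics/a4d.png

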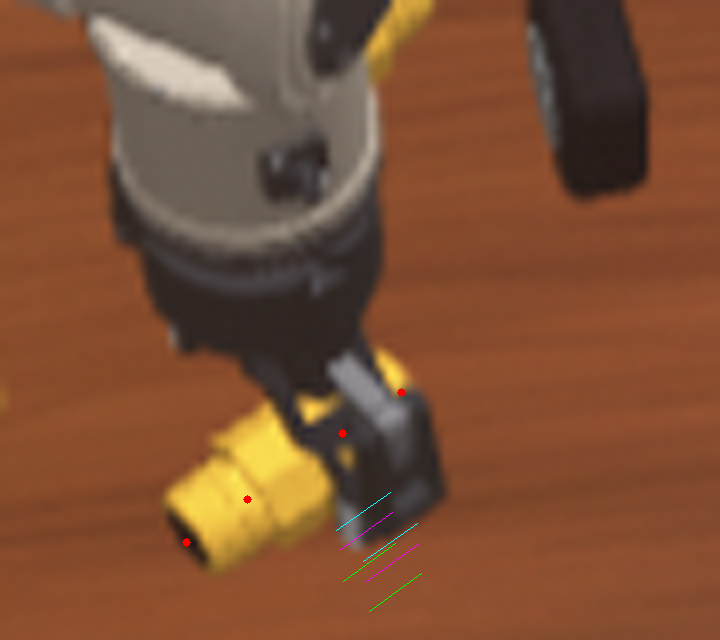

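Call:
step_arm --pt "0 0 10 0 0" --pt "0 0 20 0 0" --pt "0 0 20 0 0" --pt "0 0 20 0 0"

```text
t: 5.27
eef_pos: [0.5841, -0.1935, 0.0006]
tool_rot: [-0.001, 0.963, 0.269, -0.001]
contact_force: [1.0, 0.5, -0.4]
gripper_width: 0.996
```

```bash
python3 - <<'E'
from h import *
rel((0.5858,-0.1923,0.032),31)
c=snap('scene','a5'); crop(c,'a5c',230,210,320,290,8)
E
```

```text
d [  2.   -0.2 -31.4] spin 0.2 | at [ 0.5841 -0.1935  0.0006] yaw 31.2 t 5.27 F [ 1.   0.5 -0.4] w 84.7
```

View pics/a5c.png

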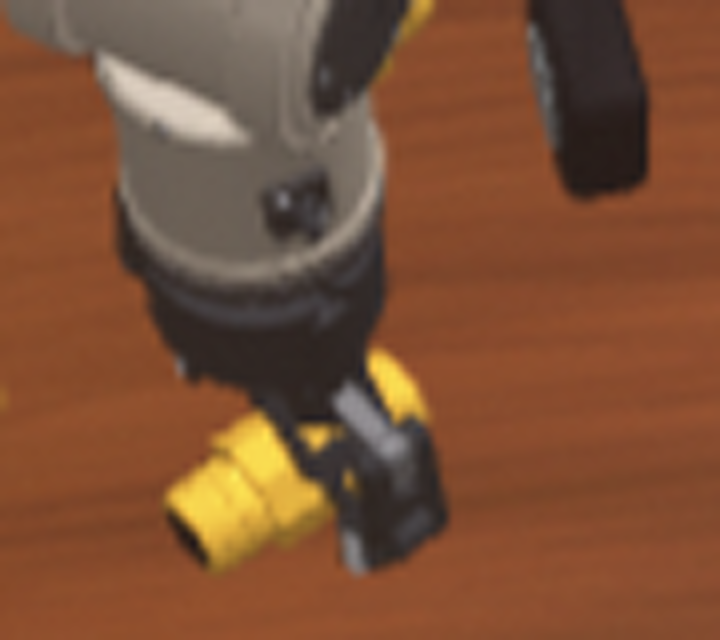

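Call:
step_arm --pt "0 0 7 0 0" --pt "0 0 14 0 0" --pt "0 0 18 0 0" --pt "0 0 18 0 0" --pt "0 0 18 0 0"

```text
t: 5.73
eef_pos: [0.5847, -0.1937, -0.0167]
tool_rot: [-0.0, 0.963, 0.269, -0.0]
contact_force: [-0.4, 0.1, -0.2]
gripper_width: 1.003
```

```bash
python3 - <<'E'
from h import *
rel((0.5858,-0.1923,0.032),31)
c=snap('scene','a6'); crop(c,'a6c',230,210,320,290,8)
E
```

```text
d [  1.7  -0.6 -48.7] spin 0.2 | at [ 0.5847 -0.1937 -0.0167] yaw 31.2 t 5.73 F [-0.4  0.1 -0.2] w 85.3
```

View pics/a6c.png

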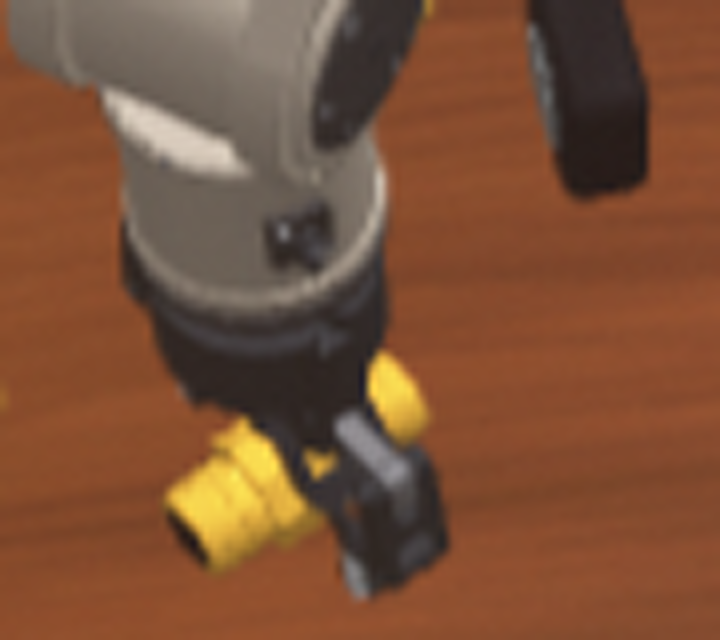

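Call:
step_arm --pt "1 -2 0 0 0.2" --pt "1 -2 0 0 0.5" --pt "1 -2 0 0 0.8" --pt "1 -2 0 0 0.8" --pt "1 -2 0 0 0.8" --pt "1 -2 0 0 0.8" --newtons 60

```text
t: 6.28
eef_pos: [0.5873, -0.1938, -0.0117]
tool_rot: [0.002, 0.963, 0.268, 0.003]
contact_force: [-4.8, 1.4, 32.2]
gripper_width: 0.459
```

```bash
python3 - <<'E'
from h import *
rel((0.5858,-0.1923,0.032),31)
c=snap('scene','a7'); crop(c,'a7c',230,210,320,290,8)
E
```

```text
d [ -0.4  -1.8 -43.7] spin 0.1 | at [ 0.5873 -0.1938 -0.0117] yaw 31.1 t 6.28 F [-4.8  1.4 32.2] w 39.0
```

View pics/a7c.png

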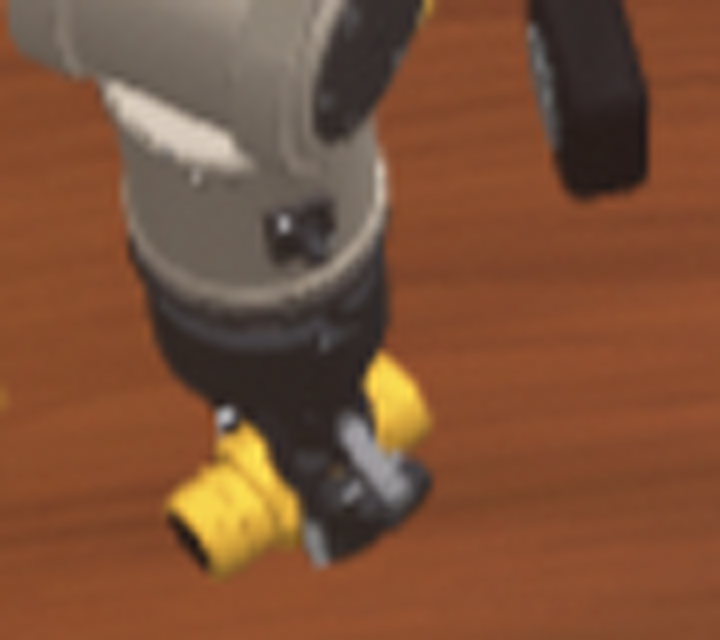

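Call:
step_arm --pt "0 0 0 0 0.3" --pt "0 0 -5 0 0.3" --pt "0 0 -14 0 0.3" --pt "0 0 -14 0 0.3" --pt "0 0 -14 0 0.6" --pt "0 0 -14 0 0.8" --pt "0 0 -14 0 0.8" --pt "0 0 -14 0 0.8" --newtons 60

```text
t: 7.0
eef_pos: [0.5848, -0.1914, -0.002]
tool_rot: [-0.0, 0.963, 0.269, 0.0]
contact_force: [-0.5, 0.1, 6.7]
gripper_width: 0.453
```

```bash
python3 - <<'E'
from h import *
rel((0.5858,-0.1923,0.032),31)
c=snap('scene','a8'); crop(c,'a8c',230,210,320,290,8)
E
```

```text
d [  0.4   1.3 -34. ] spin 0.2 | at [ 0.5848 -0.1914 -0.002 ] yaw 31.2 t 7.0 F [-0.5  0.1  6.7] w 38.5
```

View pics/a8c.png

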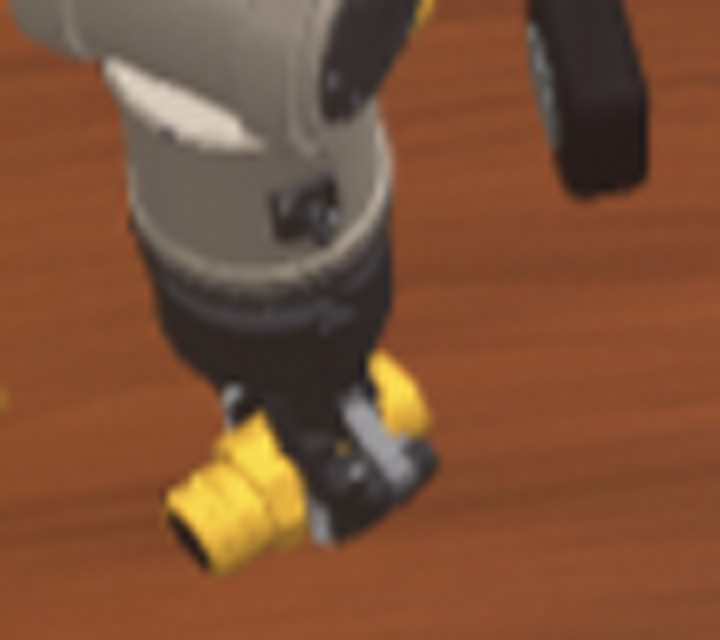

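```bash
python3 - <<'E'
from h import *
print(rig(70,0,0)); rel(np.r_[rig(70,0,0)[:2],0.315],87)
E
```

```text
[ 4.18351694 70.07196743  0.        ]
d [ 39485.6 -58230.5   -287.9] spin -55.8 | at [ 0.5848 -0.1913 -0.002 ] yaw 31.2 t 7.05 F [-0.9  1.1  5.9] w 38.6
```

```bash
sed -i 's/c,s=np.cos(RIG\[2\]),np.sin(RIG\[2\]); return/x,y,z=x\/1e3,y\/1e3,z\/1e3;c,s=np.cos(RIG[2]),np.sin(RIG[2]); return/' h.py; python3 - <<'E'
from h import *
print(rig(70,0,0)); rel(rig(70,0,315),87)
E
```

```text
[0.52366352 0.23780407 0.        ]
d [ 170.1 -398.9 -316.8] spin -55.8 | at [ 0.5848 -0.1913 -0.002 ] yaw 31.2 t 7.05 F [-0.9  1.1  5.9] w 38.6
```

Call:
step_arm --pt "0 0 -15 0 0.8" --pt "0 0 -50 0 0.8" --pt "0 0 -90 0 0.8" --pt "0 0 -130 0 0.8" --pt "0 0 -170 0 0.8" --pt "5 -12 -210 0 0.8" --pt "15 -35 -250 -5 0.8" --pt "30 -70 -290 -11 0.8" --pt "46 -108 -317 -17 0.8" --pt "61 -144 -317 -23 0.8" --pt "76 -180 -317 -29 0.8" --pt "91 -216 -317 -35 0.8" --pt "106 -252 -317 -41 0.8" --pt "121 -288 -317 -47 0.8" --pt "136 -324 -317 -53 0.8" --pt "152 -360 -317 -56 0.8" --pt "170 -399 -317 -56 0.8" --pt "170 -399 -317 -56 0.8" --pt "170 -399 -317 -56 0.8" --pt "170 -399 -317 -56 0.8"

```text
t: 8.72
eef_pos: [0.5228, 0.2377, 0.3134]
tool_rot: [-0.0, 0.724, 0.69, -0.001]
contact_force: [0.4, -1.1, -3.2]
gripper_width: 0.453
```

```bash
python3 - <<'E'
from h import *
rel(rig(70,0,218),87)
c=snap('scene','b1'); crop(c,'b1c',340,80,500,220,5)
E
```

```text
d [ 0.4  1.1 95.4] spin 0.3 | at [0.5228 0.2377 0.3134] yaw 87.3 t 8.72 F [ 0.4 -1.1 -3.2] w 38.5
```

View pics/b1c.png

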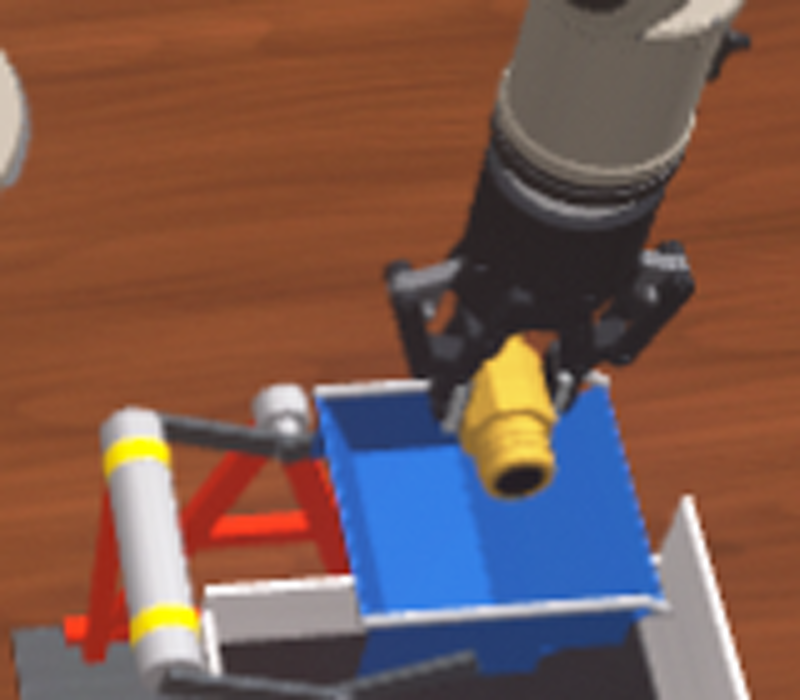

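```bash
python3 - <<'E'
from h import *
c=load('b1')
for z in(.315,.325,.335,.345): print(z,atz(c,443.8,175.6,z).round(4))
for z in (.315,.325,.335,.345): u=proj(c,rig(70,-45,z*1000))[0]; print(z,((u-[340,80])*5+2).round())
E
```

```text
0.315 [0.5553 0.2441 0.315 ]
0.325 [0.5621 0.2402 0.325 ]
0.335 [0.569  0.2363 0.335 ]
0.345 [0.5759 0.2325 0.345 ]
0.315 [510. 505.]
0.325 [514. 492.]
0.335 [519. 479.]
0.345 [523. 466.]
```

Call:
step_arm --pt "0 1 25 0 0.8" --pt "0 1 55 0 0.8" --pt "0 1 80 0 0.8" --pt "0 1 93 0 0.8" --pt "0 1 93 0 0.8" --pt "0 1 93 0 0.8"

```text
t: 9.27
eef_pos: [0.5246, 0.2359, 0.2215]
tool_rot: [0.0, 0.725, 0.689, -0.001]
contact_force: [-0.9, -0.1, -2.2]
gripper_width: 0.449
```

```bash
python3 - <<'E'
from h import *
rel(rig(70,0,218),87)
c=snap('scene','b2'); crop(c,'b2c',340,100,500,220,5)
E
```

```text
d [ 1.9 -1.1  3.5] spin 0.0 | at [0.5246 0.2359 0.2215] yaw 87.0 t 9.27 F [-0.9 -0.1 -2.2] w 38.1
```

View pics/b2c.png

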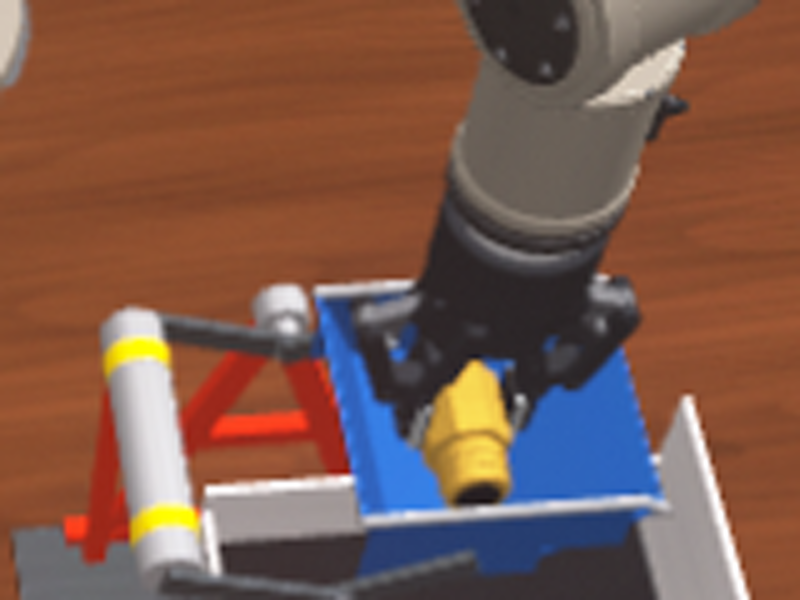

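The coupling hangs clear inside the bucket at crop (470,440). I'll release it and withdraw upward.

Call:
step_arm --pt "1 -1 4 0 0.8" --pt "1 -1 4 0 0.34" --pt "1 -1 0 0 0.34" --pt "1 -1 -35 0 0.34" --pt "1 -1 -75 0 0.34" --pt "1 -1 -110 0 0.3" --pt "1 -1 -110 0 0.2" --pt "1 -1 -110 0 0" --pt "1 -1 -110 0 0"

```text
t: 10.07
eef_pos: [0.5236, 0.2389, 0.3324]
tool_rot: [0.0, 0.724, 0.69, 0.001]
contact_force: [-0.4, 0.9, -0.0]
gripper_width: 1.0
```

```bash
python3 - <<'E'
from h import *
c=snap('scene','b3'); crop(c,'b3c',340,100,500,220,5)
for z in(250,80): rel((0.4245,-0.1703,z/1000),37)
E
```

```text
d [-413.3  -78.6   81.5] spin 50.2 | at [0.5231 0.2387 0.3314] yaw 87.2 t 10.12 F [-0.4  0.4 -0.1] w 85.0
d [-413.3  -78.5  251.5] spin 50.2 | at [0.5231 0.2387 0.3314] yaw 87.2 t 10.12 F [-0.4  0.4 -0.1] w 85.0
```

View pics/b3c.png

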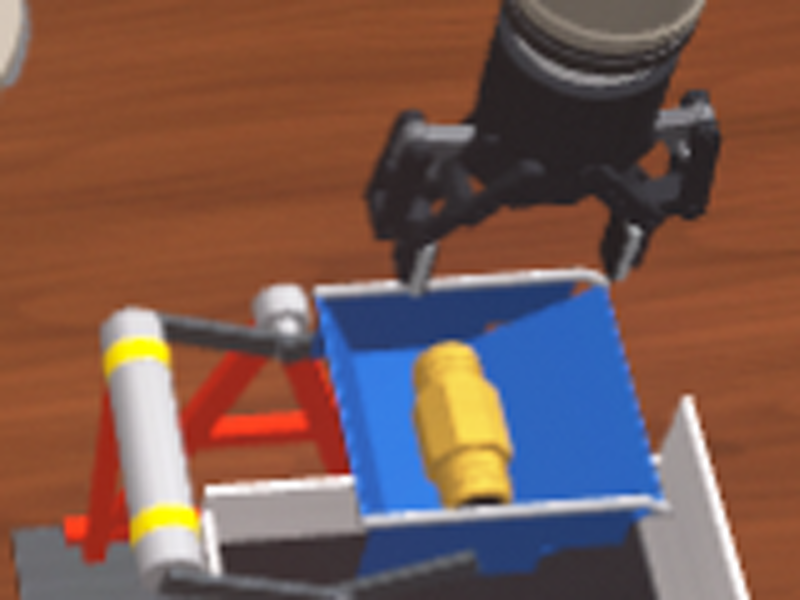

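```bash
python3 - <<'E'
from h import *
for z in(250,80,0): rel((0.5567,-0.3350,z/1000),28.5)
E
```

```text
d [-571.4   61.5   81.5] spin 58.7 | at [0.5231 0.2387 0.3314] yaw 87.2 t 10.12 F [-0.4  0.4 -0.1] w 85.0
d [-571.4   61.6  251.5] spin 58.7 | at [0.5231 0.2387 0.3314] yaw 87.2 t 10.12 F [-0.4  0.4 -0.1] w 85.0
d [-571.4   61.6  331.5] spin 58.7 | at [0.5231 0.2387 0.3314] yaw 87.2 t 10.12 F [-0.4  0.4 -0.1] w 85.0
```

Call:
step_arm --pt "-30 3 0 0 0" --pt "-70 7 0 0 0" --pt "-110 12 0 4 0" --pt "-150 16 0 9 0" --pt "-190 20 0 14 0" --pt "-230 25 0 19 0" --pt "-270 29 0 24 0" --pt "-310 34 15 29 0" --pt "-350 38 45 34 0" --pt "-390 42 75 39 0" --pt "-430 47 105 44 0" --pt "-470 51 135 49 0" --pt "-505 55 165 54 0" --pt "-540 58 195 59 0" --pt "-571 62 225 59 0" --pt "-571 62 251 59 0" --pt "-571 62 251 59 0" --pt "-571 62 251 59 0" --pt "-571 62 251 59 0"

```text
t: 11.7
eef_pos: [0.5557, -0.3344, 0.0786]
tool_rot: [-0.001, 0.97, 0.243, -0.002]
contact_force: [0.0, 0.8, -0.3]
gripper_width: 1.002
```

```bash
python3 - <<'E'
from h import *
rel((0.5567,-0.3350,-0.002),28.5)
E
```

```text
d [ 0.9  1.3 80.6] spin -0.4 | at [ 0.5557 -0.3344  0.0786] yaw 28.1 t 11.7 F [ 0.   0.8 -0.3] w 85.1
```

Call:
step_arm --pt "1 1 35 0 0" --pt "1 1 65 0 0" --pt "1 1 80 0 0" --pt "1 1 80 0 0.2" --pt "1 1 80 0 0.5" --pt "1 1 80 0 0.8" --pt "1 1 80 0 0.8" --pt "1 1 80 0 0.8" --pt "1 1 80 0 0.8" --newtons 60

```text
t: 12.45
eef_pos: [0.5602, -0.3361, 0.0033]
tool_rot: [0.001, 0.97, 0.243, 0.001]
contact_force: [-1.2, -0.0, 7.8]
gripper_width: 0.452
```

```bash
python3 - <<'E'
from h import *
rel((0.5567,-0.3350,-0.002),28.5)
c=snap('scene','c1'); crop(c,'c1c',170,210,260,290,8)
for x in(70,90,95): print(x); rel(rig(x,0,320),87)
E
```

```text
d [-2.6 -2.6  5.3] spin -0.3 | at [ 0.5602 -0.3361  0.0033] yaw 28.2 t 12.45 F [-1.2 -0.   7.8] w 38.4
70
d [ 239.5 -522.1 -317.8] spin -58.8 | at [ 0.5602 -0.3361  0.0034] yaw 28.2 t 12.5 F [-1.9  0.   6.6] w 38.2
90
d [ 249.9 -539.2 -317.8] spin -58.8 | at [ 0.5602 -0.3361  0.0034] yaw 28.2 t 12.5 F [-1.9  0.   6.6] w 38.2
95
d [ 252.5 -543.5 -317.8] spin -58.8 | at [ 0.5602 -0.3361  0.0034] yaw 28.2 t 12.5 F [-1.9  0.   6.6] w 38.2
```

View pics/c1c.png

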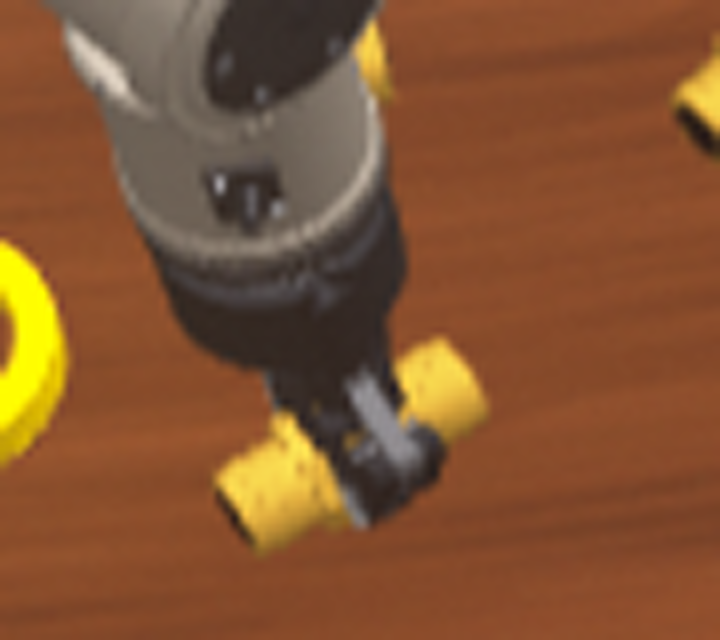

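```bash
python3 - <<'E'
from h import *
rel(rig(100,0,330),87)
E
```

```text
d [ 255.1 -547.8 -327.8] spin -58.8 | at [ 0.5602 -0.3361  0.0034] yaw 28.2 t 12.5 F [-1.9  0.   6.6] w 38.2
```

Call:
step_arm --pt "0 0 -15 0 0.8" --pt "0 0 -50 0 0.8" --pt "0 0 -90 0 0.8" --pt "5 -10 -130 0 0.8" --pt "15 -32 -165 -5 0.8" --pt "30 -65 -195 -10 0.8" --pt "46 -100 -225 -15 0.8" --pt "62 -134 -255 -20 0.8" --pt "78 -168 -285 -25 0.8" --pt "94 -202 -310 -30 0.8" --pt "110 -236 -328 -35 0.8" --pt "126 -270 -328 -40 0.8" --pt "142 -304 -328 -45 0.8" --pt "158 -338 -328 -50 0.8" --pt "174 -373 -328 -55 0.8" --pt "190 -408 -328 -59 0.8" --pt "206 -443 -328 -59 0.8" --pt "222 -478 -328 -59 0.8" --pt "240 -515 -328 -59 0.8" --pt "255 -548 -328 -59 0.8"

```text
t: 14.17
eef_pos: [0.5236, 0.2706, 0.3301]
tool_rot: [-0.0, 0.724, 0.69, 0.001]
contact_force: [0.8, -0.1, -2.6]
gripper_width: 0.445
```

Call:
step_arm --pt "0 0 0 0 0.8" --pt "0 0 0 0 0.8" --pt "0 0 0 0 0.8"

```text
t: 14.42
eef_pos: [0.5246, 0.2674, 0.3294]
tool_rot: [0.0, 0.724, 0.689, -0.0]
contact_force: [0.5, -1.0, -2.9]
gripper_width: 0.452
```

```bash
python3 - <<'E'
from h import *
rel(rig(100,0,243),87)
c=snap('scene','c2'); crop(c,'c2c',340,80,500,220,5)
E
```

```text
d [ 0.5  0.6 86.4] spin 0.2 | at [0.5246 0.2674 0.3294] yaw 87.2 t 14.42 F [ 0.5 -1.  -2.9] w 38.4
```

View pics/c2c.png

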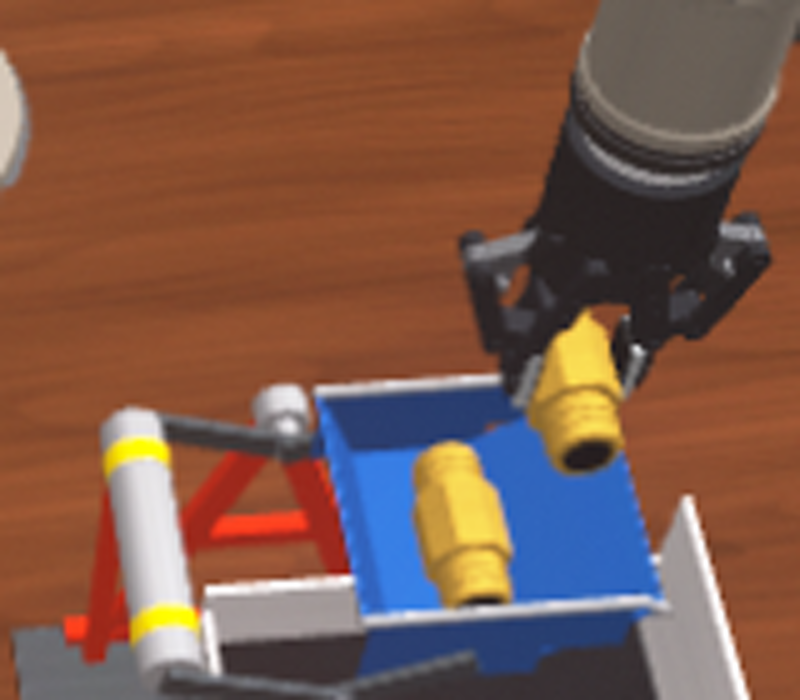

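```bash
python3 - <<'E'
from h import *
c=load('c2')
for z in (335,346,351): 
  for y in(-45,-40): u=proj(c,rig(100,y,z))[0]; print(z,y,((u-[340,80])*5+2).round())
# coupling1 in bucket: near end bore at crop(483,600)
for z in (225,230): print(atz(c,340+483/5,80+598/5,z/1000), proj(c,rig(70,-45,z))[0]*5-[1698,398])
E
```

```text
335 -45 [584. 475.]
335 -40 [581. 466.]
346 -45 [589. 460.]
346 -40 [587. 452.]
351 -45 [592. 454.]
351 -40 [589. 445.]
[0.56190578 0.24313777 0.225     ] [473.03300338 613.05131712]
[0.56504774 0.24135601 0.23      ] [474.97977937 607.37489507]
```

Call:
step_arm --pt "2 1 25 0 0.8" --pt "3 1 50 0 0.8" --pt "3 1 70 0 0.8" --pt "3 1 84 0 0.8" --pt "3 1 84 0 0.8" --pt "3 1 86 0 0.8"

```text
t: 14.97
eef_pos: [0.5263, 0.2698, 0.2434]
tool_rot: [0.0, 0.725, 0.689, -0.0]
contact_force: [-0.7, -0.9, -2.9]
gripper_width: 0.449
```

```bash
python3 - <<'E'
from h import *
rel(rig(103,0,243),87)
c=snap('scene','c3'); crop(c,'c3c',340,100,500,220,5)
E
```

```text
d [ 0.9 -1.   0.4] spin 0.1 | at [0.5263 0.2698 0.2434] yaw 87.1 t 14.97 F [-0.7 -0.9 -2.9] w 38.1
```

View pics/c3c.png

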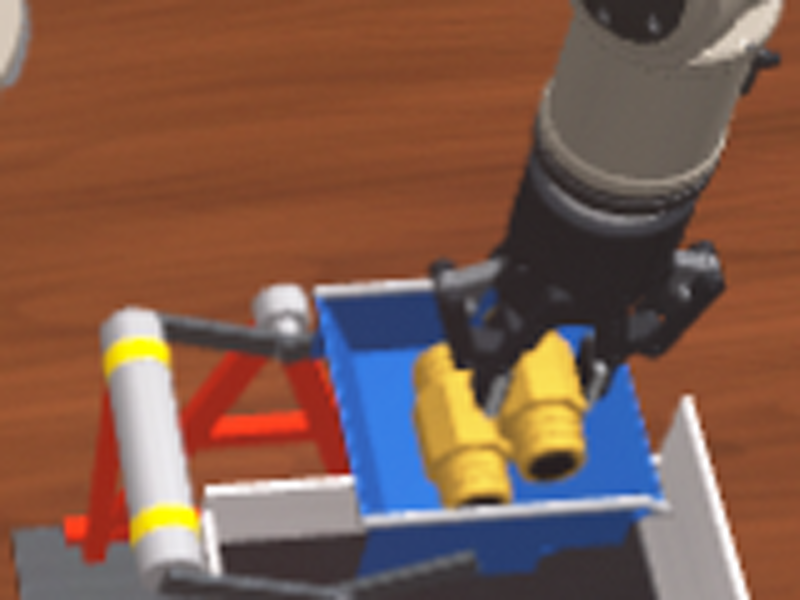

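Call:
step_arm --pt "0 0 0 0 0.34" --pt "0 0 -6 0 0.34" --pt "0 0 -45 0 0.34" --pt "0 0 -85 0 0.34" --pt "0 0 -125 0 0.34" --pt "0 0 -125 0 0.3"

```text
t: 15.52
eef_pos: [0.5295, 0.2729, 0.3787]
tool_rot: [0.001, 0.724, 0.689, 0.008]
contact_force: [1.4, 0.3, 1.6]
gripper_width: 0.705
```

```bash
python3 - <<'E'
from h import *
c=snap('scene','c4'); crop(c,'c4c',340,100,500,220,5)
E
```

```text
(no output)
```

View pics/c4c.png

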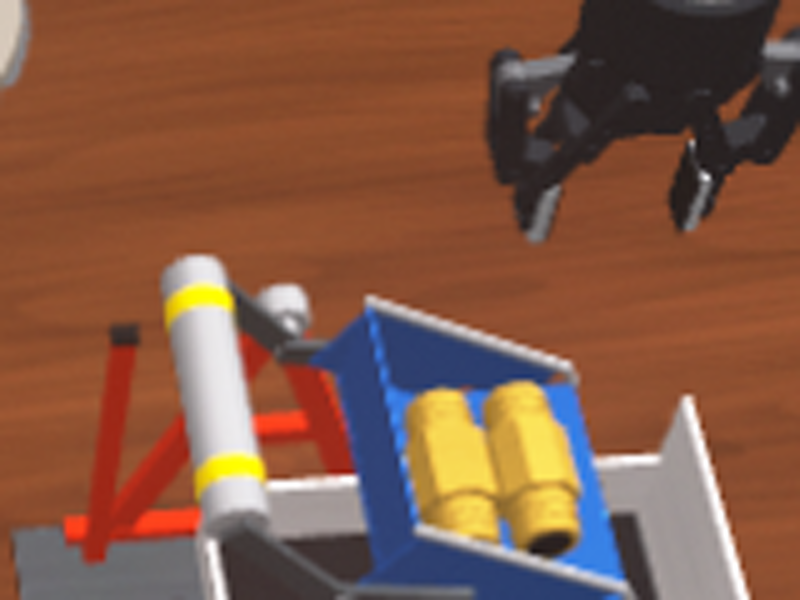

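It's tipping by itself under two couplings, and the gripper is clear. I'll hold still and watch it swing over.

Call:
step_arm --pt "0 0 -10 0 0.3" --pt "0 0 -10 0 0.3" --pt "0 0 -10 0 0.3" --pt "0 0 -10 0 0.3" --pt "0 0 -10 0 0.3" --pt "0 0 -10 0 0.3" --pt "0 0 -10 0 0.3" --pt "0 0 -10 0 0.3" --pt "0 0 -10 0 0.3" --pt "0 0 -10 0 0.3" --pt "0 0 -10 0 0.3" --pt "0 0 -10 0 0.3" --pt "0 0 -10 0 0.3" --pt "0 0 -10 0 0.3" --pt "0 0 -10 0 0.3"

```text
t: 16.82
eef_pos: [0.5258, 0.2715, 0.3777]
tool_rot: [-0.0, 0.724, 0.69, -0.0]
contact_force: [-1.3, -0.0, 0.9]
gripper_width: 0.699
```

```bash
python3 - <<'E'
from h import *
c=snap('scene','c5'); crop(c,'c5c',340,100,500,280,4)
rel(rig(32,0,340),87)
E
```

```text
d [-71.8  -0.7  37.7] spin 0.2 | at [0.5258 0.2715 0.3777] yaw 87.2 t 16.87 F [ 0.3 -0.5  0.6] w 59.6
```

View pics/c5c.png

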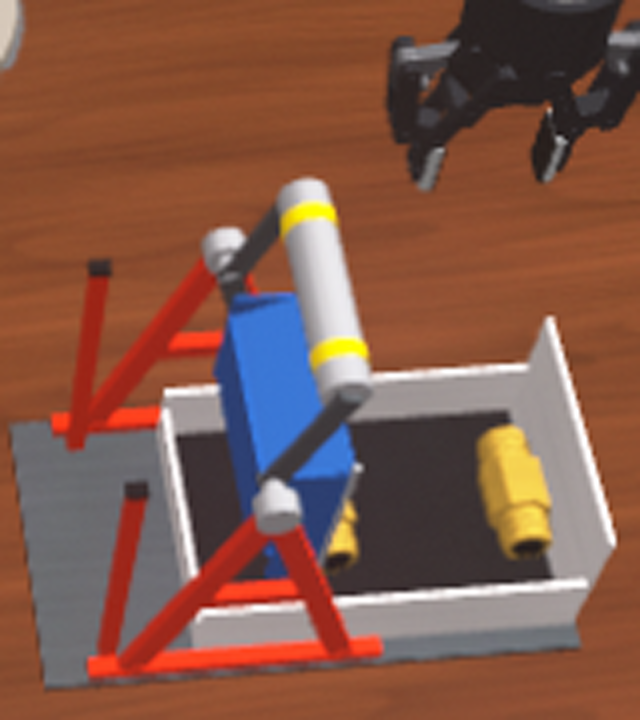

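```bash
python3 - <<'E'
from h import *
c=load('c5')
for th in (1.4,1.5,1.6,1.7):
    x=-85*np.cos(th)+30*np.sin(th); z=85*np.sin(th)+30*np.cos(th)
    print(th,round(x,1),round(205+z,1),[((proj(c,rig(x,y,205+z))[0]-[340,100])*4+2).round() for y in(75,0,-75)])
t=snap('top','c5t'); crop(t,'c5tc',100,190,290,320,4)
E
```

```text
1.4 15.1 293.9 [array([274., 191.]), array([295., 290.]), array([318., 395.])]
1.5 23.9 291.9 [array([288., 192.]), array([309., 291.]), array([332., 395.])]
1.6 32.5 289.1 [array([301., 194.]), array([323., 293.]), array([346., 397.])]
1.7 40.7 285.4 [array([313., 197.]), array([335., 296.]), array([359., 400.])]
```

View pics/c5tc.png

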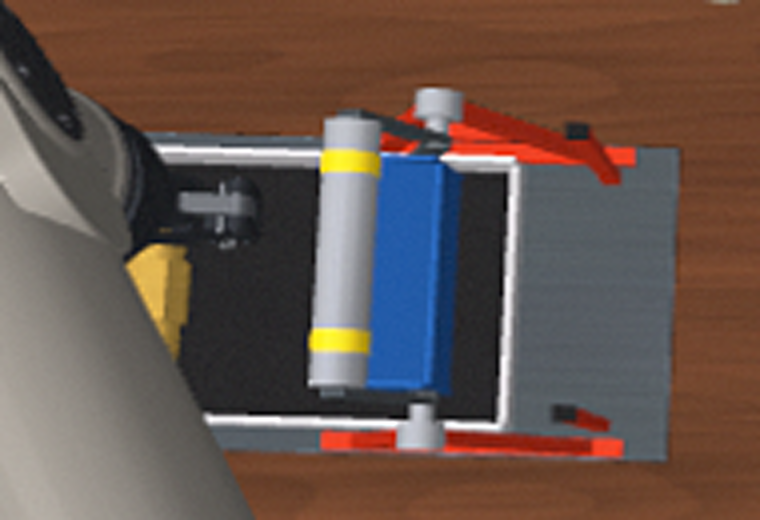

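Call:
step_arm --pt "-20 0 0 0 0.2" --pt "-45 -1 0 0 0.1" --pt "-65 -1 10 0 0.1" --pt "-71 -1 35 0 0.1" --pt "-71 -1 45 0 0.1" --pt "-71 -1 45 0 0.1" --pt "-71 -1 45 0 0.1"

```text
t: 17.5
eef_pos: [0.521, 0.2017, 0.3326]
tool_rot: [-0.0, 0.724, 0.69, -0.0]
contact_force: [0.2, 0.6, 0.1]
gripper_width: 0.901
```

```bash
python3 - <<'E'
from h import *
rel(rig(32.5,0,262),87)
c=snap('scene','d1'); crop(c,'d1c',340,80,500,220,5)
E
```

```text
d [-1.3  0.8 70.6] spin 0.3 | at [0.521  0.2017 0.3326] yaw 87.3 t 17.5 F [0.2 0.6 0.1] w 76.6
```

View pics/d1c.png

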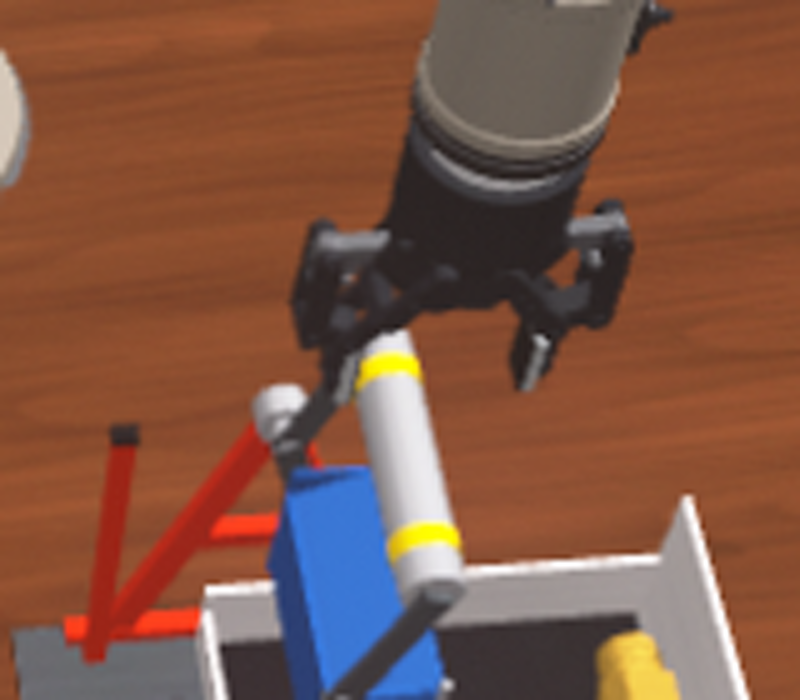

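Call:
step_arm --pt "-1 1 20 0 0.1" --pt "-1 1 40 0 0.1" --pt "-1 1 60 0 0.1" --pt "-1 1 70 0 0.1" --pt "-1 1 70 0 0.1" --pt "-1 1 70 0 0.1"

```text
t: 18.05
eef_pos: [0.5227, 0.2003, 0.2634]
tool_rot: [0.0, 0.724, 0.69, 0.0]
contact_force: [0.6, 0.1, 0.7]
gripper_width: 0.897
```

```bash
python3 - <<'E'
from h import *
rel(rig(32.5,0,262),87)
c=snap('scene','d2'); crop(c,'d2c',340,80,500,220,5)
E
```

```text
d [ 0.  -1.   1.4] spin 0.2 | at [0.5227 0.2003 0.2634] yaw 87.2 t 18.05 F [0.6 0.1 0.7] w 76.2
```

View pics/d2c.png

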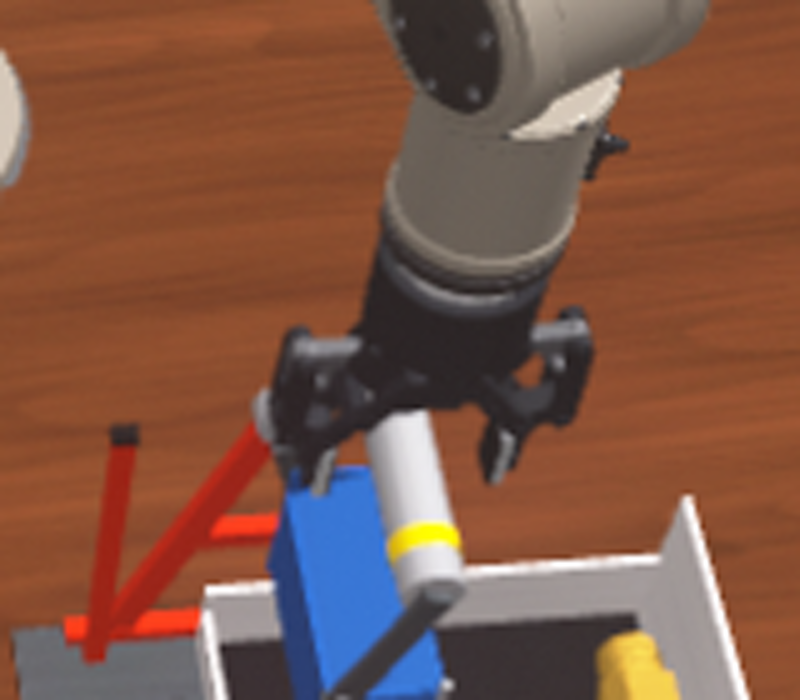

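Call:
step_arm --pt "0 0 0 0 0.3" --pt "0 0 0 0 0.5" --pt "0 0 0 0 0.8" --pt "0 0 0 0 0.8" --pt "0 0 0 0 0.8" --pt "0 0 0 0 0.8" --newtons 40

```text
t: 18.6
eef_pos: [0.5227, 0.201, 0.2634]
tool_rot: [-0.0, 0.724, 0.69, 0.001]
contact_force: [0.8, 3.8, 2.6]
gripper_width: 0.358
```

```bash
python3 - <<'E'
from h import *
rel(rig(32.5,0,262),87)
c=snap('scene','d3'); crop(c,'d3c',340,80,500,220,5)
pr=lambda th:(-85*np.cos(th)+30*np.sin(th), 85*np.sin(th)+30*np.cos(th))
x0,z0=pr(1.6)
for i,th in enumerate(1.6-0.08*np.arange(1,21)): x,z=pr(th); print(i+1,round(th,2),round(x-x0,1),round(-(z-z0),1))
E
```

```text
d [-0.7 -1.   1.4] spin 0.3 | at [0.5227 0.201  0.2634] yaw 87.3 t 18.6 F [0.8 3.8 2.6] w 30.4
1 1.52 -6.8 -2.3
2 1.44 -13.8 -4.1
3 1.36 -20.9 -5.3
4 1.28 -28.1 -5.9
5 1.2 -35.3 -6.0
6 1.12 -42.5 -5.5
7 1.04 -49.6 -4.4
8 0.96 -56.6 -2.7
9 0.88 -63.5 -0.5
10 0.8 -70.2 2.2
11 0.72 -76.6 5.5
12 0.64 -82.7 9.3
13 0.56 -88.6 13.5
14 0.48 -94.0 18.2
15 0.4 -99.1 23.4
16 0.32 -103.7 28.9
17 0.24 -107.9 34.7
18 0.16 -111.6 40.9
19 0.08 -114.8 47.4
20 0.0 -117.5 54.1
```

View pics/d3c.png

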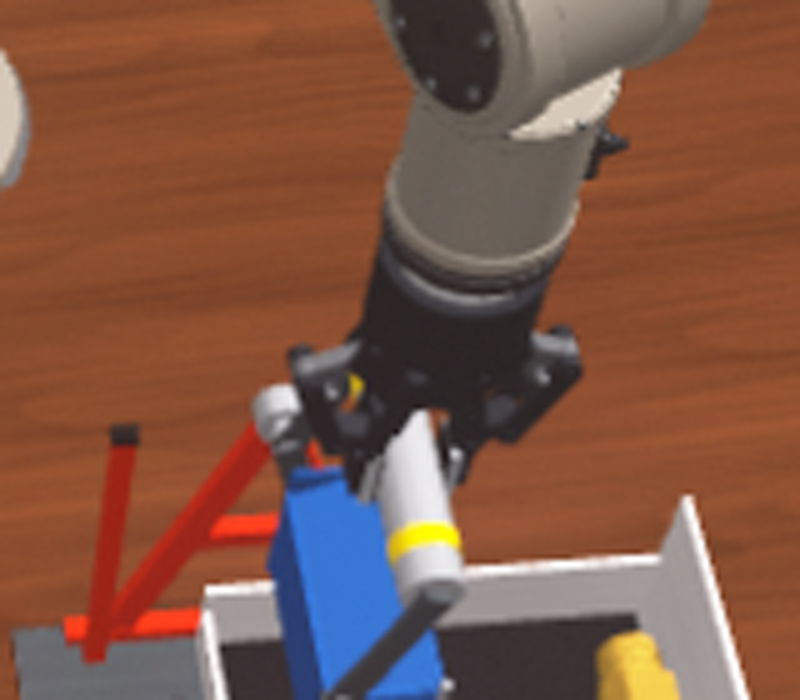

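Call:
step_arm --pt "-3 0 -1 0 0.8" --pt "-8 0 -2.5 0 0.8" --pt "-14 0 -4 0 0.8" --pt "-21 0 -5.3 0 0.8" --pt "-28 0 -5.9 0 0.8" --pt "-35 0 -6 0 0.8" --pt "-42.5 0 -5.5 0 0.8" --pt "-49.6 0 -4.4 0 0.8" --pt "-56.6 0 -2.7 0 0.8"

```text
t: 19.4
eef_pos: [0.5197, 0.1413, 0.2652]
tool_rot: [0.0, 0.724, 0.689, -0.0]
contact_force: [2.8, 0.3, 0.3]
gripper_width: 0.361
```

```bash
python3 - <<'E'
from h import *
rel(rig(32.5,0,262),87)
c=snap('scene','d4'); crop(c,'d4c',340,80,500,240,5)
E
```

```text
d [59.1 -0.9  3.2] spin 0.1 | at [0.5197 0.1413 0.2652] yaw 87.1 t 19.4 F [2.8 0.3 0.3] w 30.7
```

View pics/d4c.png

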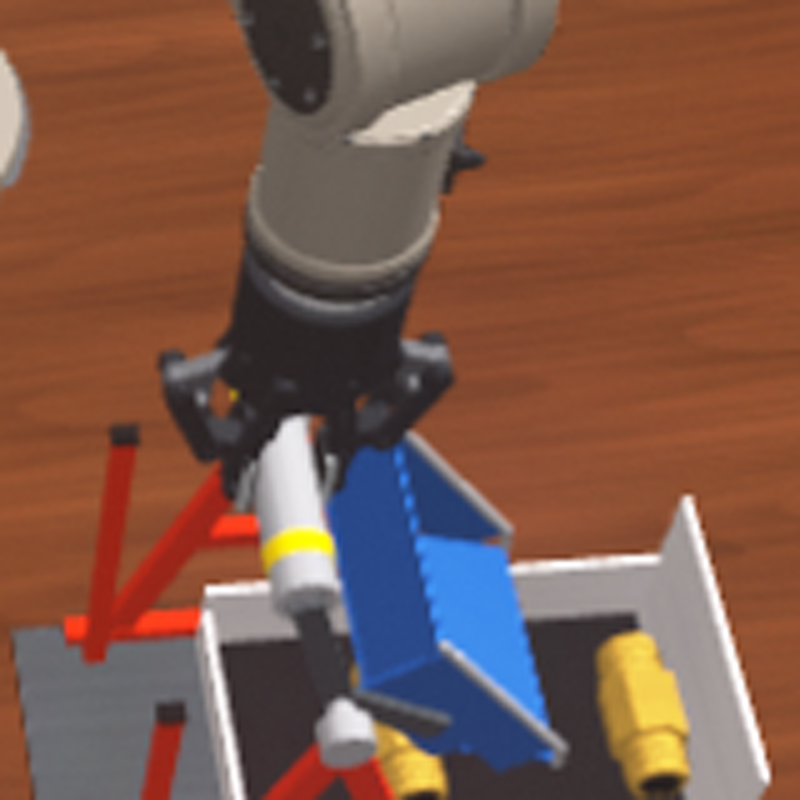

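Call:
step_arm --pt "-6.9 0 2.2 0 0.8" --pt "-13.6 0 4.9 0 0.8" --pt "-20 0 8.2 0 0.8" --pt "-26.1 0 12 0 0.8" --pt "-32 0 16.2 0 0.8" --pt "-37.4 0 20.9 0 0.8" --pt "-42.5 0 26.1 0 0.8" --pt "-47.1 0 31.6 0 0.8" --pt "-50.5 0 36 0 0.8" --pt "-53.1 0 40.5 0 0.8" --pt "-55 0 43.6 0 0.8" --pt "-56.7 0 46.8 0 0.8" --pt "-57.8 0 49 0 0.8" --pt "-57.8 0 49 0 0.8"

```text
t: 20.62
eef_pos: [0.5168, 0.0859, 0.2151]
tool_rot: [-0.0, 0.724, 0.69, 0.0]
contact_force: [6.3, 2.3, -6.9]
gripper_width: 0.36
```

```bash
python3 - <<'E'
from h import *
rel(rig(-85,0,262-54.1),87)
c=snap('scene','d5'); crop(c,'d5c',340,80,500,240,5)
E
```

```text
d [-2.9 -1.2  7.2] spin 0.2 | at [0.5168 0.0859 0.2151] yaw 87.2 t 20.62 F [ 6.3  2.3 -6.9] w 30.6
```

View pics/d5c.png

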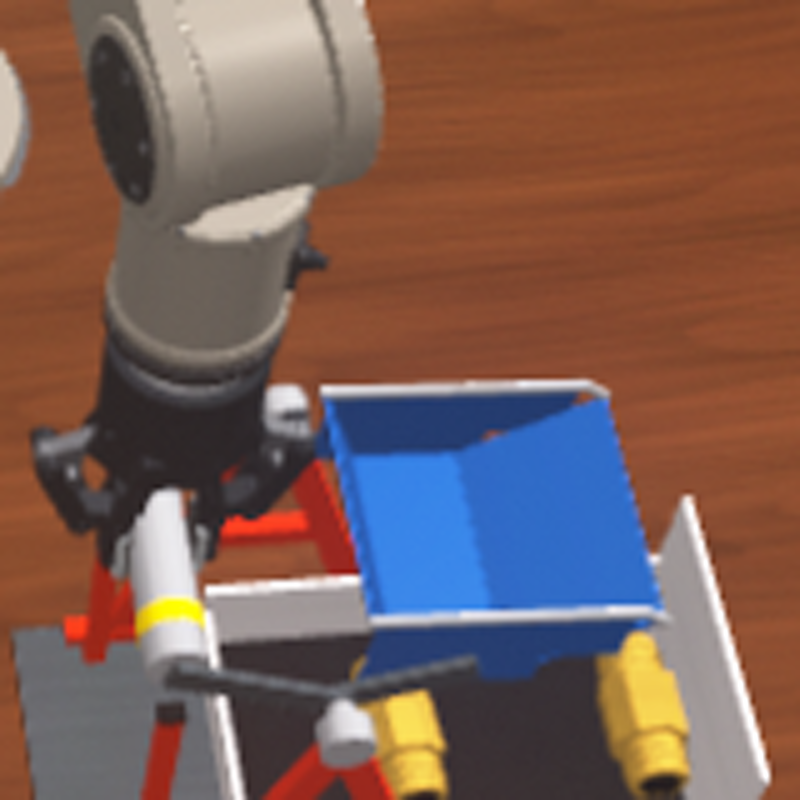

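Call:
step_arm --pt "-0.5 0 1 0 0.8" --pt "-1 0 2 0 0.8" --pt "-1.3 0 3 0 0.8" --pt "-1.7 0 4 0 0.8" --pt "-2 0 5 0 0.8" --pt "-2 0 5 0 0.8"

```text
t: 21.17
eef_pos: [0.5168, 0.084, 0.2104]
tool_rot: [-0.0, 0.724, 0.69, 0.0]
contact_force: [6.0, 2.7, -7.0]
gripper_width: 0.36
```

```bash
python3 - <<'E'
from h import *
rel(rig(-85,0,262-54.1),87)
c=snap('scene','d6'); crop(c,'d6c',340,130,500,250,5)
E
```

```text
d [-1.  -1.2  2.5] spin 0.2 | at [0.5168 0.084  0.2104] yaw 87.2 t 21.17 F [ 6.   2.7 -7. ] w 30.6
```

View pics/d6c.png

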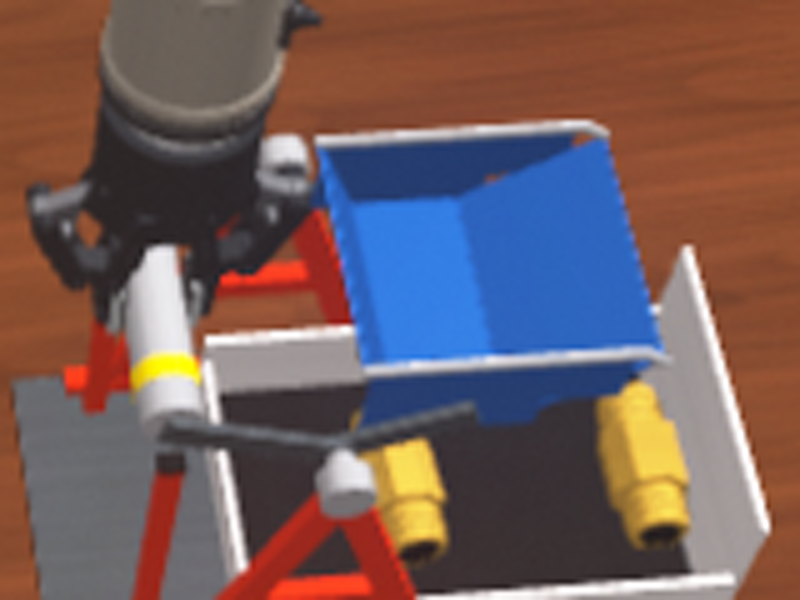

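Still carrying the bar's weight (about 7 N down on the tool), so I'll keep lowering it in small steps until the stops take the load.

Call:
step_arm --pt "-0.3 0 0.8 0 0.8" --pt "-0.5 0 1.6 0 0.8" --pt "-0.8 0 2.4 0 0.8" --pt "-1 0 3.2 0 0.8" --pt "-1 0 3.2 0 0.8"

```text
t: 21.63
eef_pos: [0.5168, 0.0837, 0.2093]
tool_rot: [-0.001, 0.724, 0.69, 0.001]
contact_force: [-0.6, 3.1, 8.2]
gripper_width: 0.36
```

```bash
python3 - <<'E'
from h import *
rel(rig(-85,0,262-54.1),87)
c=snap('scene','d7'); crop(c,'d7c',340,130,500,250,5)
E
```

```text
d [-0.7 -1.2  1.4] spin 0.2 | at [0.5168 0.0837 0.2093] yaw 87.2 t 21.63 F [-0.6  3.1  8.2] w 30.6
```

View pics/d7c.png

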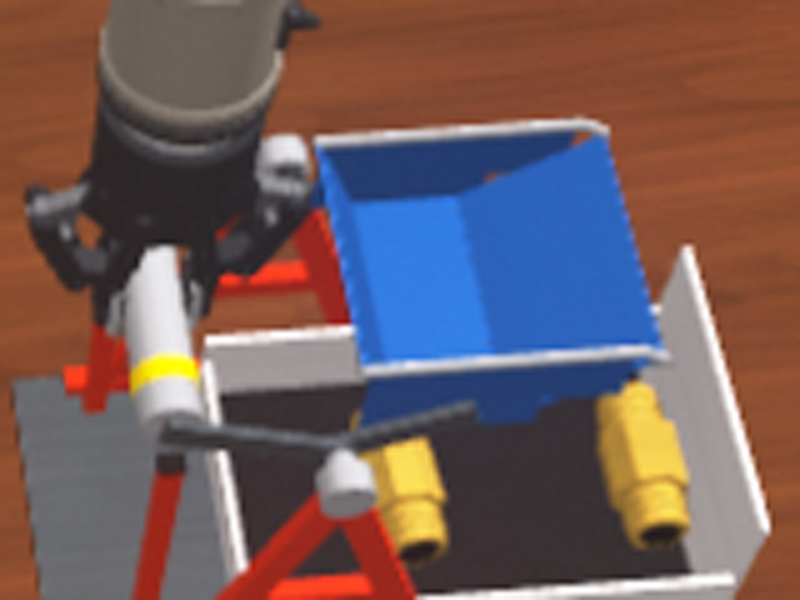

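Call:
step_arm --pt "0 0 -0.5 0 0.55" --pt "0 0 -0.5 0 0.4" --pt "0 0 -0.5 0 0.35" --pt "0 0 -0.5 0 0.35" --pt "0 0 -15 0 0.35" --pt "0 0 -40 0 0.35" --pt "0 0 -75 0 0.35" --pt "0 0 -110 0 0.35" --pt "0 0 -140 0 0.35" --pt "0 0 -140 0 0.35" --pt "0 0 -140 0 0.35"

```text
t: 22.6
eef_pos: [0.5173, 0.0822, 0.3497]
tool_rot: [0.001, 0.724, 0.69, 0.001]
contact_force: [-0.3, 0.0, -0.9]
gripper_width: 0.649
```

```bash
python3 - <<'E'
from h import *
rel(rig(-85,0,262-54.1),87)
c=snap('scene','e1')
t=snap('top','e1t')
E
```

```text
d [  0.5  -2.2 141.8] spin 0.2 | at [0.5173 0.0822 0.3497] yaw 87.2 t 22.6 F [-0.3  0.  -0.9] w 55.1
```

View pics/e1.png

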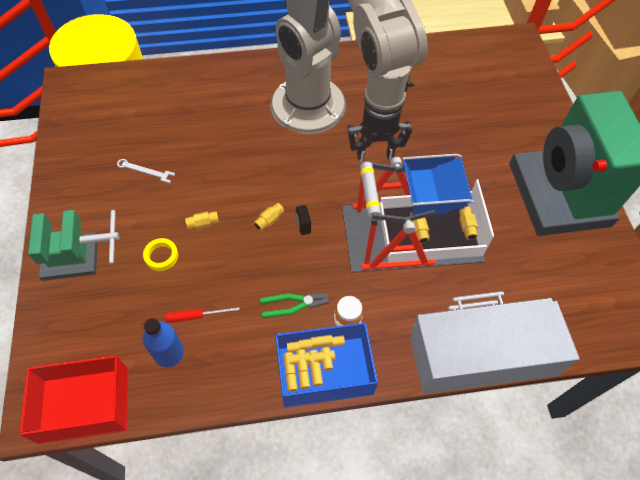

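View pics/e1t.png

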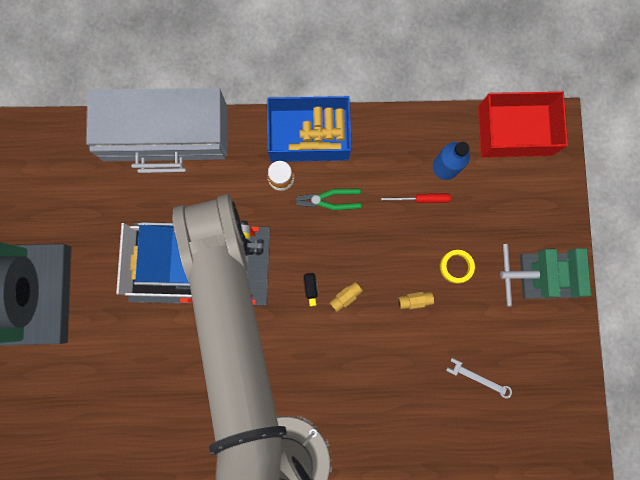

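The bucket is upright and empty at about (437,180). Both dumped couplings are in the tray at (421,229) and (469,222), and the two spares haven't moved. I'll compare the bar and bucket with the first picture, then hand in.

```bash
python3 - <<'E'
from h import *
a=load('scene0')['frame'].astype(int); b=snap('scene','e2')['frame'].astype(int)
d=np.abs(a-b).max(2)
print('bar/bucket lower diff', (d[170:215,360:385]>40).mean(), (d[160:200,408:465]>40).mean(), 'bystanders/spares',(d[195:240,180:312]>40).mean(),(d[285:330,160:365]>40).mean(),(d[235:275,140:180]>40).mean())
rel(rig(-85,0,208),87); print(bot.hand_in())
E
```

```text
bar/bucket lower diff 0.0008888888888888889 0.0 bystanders/spares 0.0 0.0 0.0
d [1.100e+00 1.000e-01 1.387e+02] spin 0.2 | at [0.5157 0.0821 0.3467] yaw 87.2 t 22.75 F [-0.4  0.1  0.4] w 55.0
the job is handed in; nothing more can be done
None
```

The job is done and handed in at about 22.8 s. I loaded two couplings; the second tripped the bucket by its weight alone, and it dumped both into the tray. I swung the empty bucket back by its bar at about 1 rad/s. I held the bar past the balance point and lowered it in small steps until the stops took the load, then let go and withdrew upward.

**Last checks:** The final camera picture matches the first one at the bar, the bucket, the two spare couplings and the bystander items. Both loaded couplings are in the tray, and the gripper is well above the rig with no contact force.

**What disagreed:** The fingertips turned out to be roughly 30 mm farther back than the stated 22 mm ahead of the tool point. Because of that:
- The first grasp closed on air above coupling A.
- My first re-grip went too deep and gave about 32 N upward on the tool before I raised it. That is under the limits, and nothing was displaced.

After that I set heights from the camera and contact readings, and those agreed.

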